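# Charge a mill jar with grinding cylinders and close it

## Robot

A 6-joint arm with a two-finger parallel gripper is mounted at the origin on the work surface. World frame = base frame: x ahead of the robot, y to its left, z up, the work surface at z = 0. Lengths are in m, angles in rad, forces in N, time in s.
With the tool pointing down it reaches from about 0.3 to 0.75 m from the base axis. Payload 8.5 kg.
Tool frame: the origin (TCP) lies between the finger pads; the fingertips stand 25 mm ahead of it and the grasp point (between the pads) lies 6 mm ahead of it; y points along the fingers, z is the direction in which the jaws open and shut, and the axes are right-handed (so a half turn about y gives the same grasp; the last joint's range is limited). The gripper opens to 88 mm and grips with 3 to 60 N. Pads are 18 mm wide; open, the fingers measure 123 mm over their backs; the gripper's body (75 mm by 187 mm) begins 45 mm behind the grasp point.
Start: joints at [0.983, 0.381, 1.297, -0, 1.464, -0.215], TCP at [0.2, 0.512, 0.264] pointing down, gripper open.
Joint ranges: [-3.11, 3.11], [-0.89, 2.33], [0.22, 2.48], [-1.42, 4.56], [0.17, 2.85], [-2.88, 2.88]. Speed limits (rad/s): [2.39, 2.39, 3.14, 3.14, 3.14, 3.14].

## Interface

Orientations are given as a rotation vector (axis times angle).
In Python, from bench import state, grab_frame, job_done gives the robot as it stands.
- The arm moves only by the shell command python3 -m creep 'ROWS' [FORCE]. ROWS is JSON, a list of rows, each a list of 7 numbers: the shift along the tool's x, y, z in m, then the turn, a rotation vector about the tool's x, y, z in degrees, then the finger opening in m, from 0 to 0.0881. In form: [[dx, dy, dz, ax, ay, az, hand], ...]. A call has 1 to 8 rows; each row is the pose to reach, as a shift and turn from the pose commanded when the call began, along the tool's axes at that moment; what a row does not reach only later rows make up. A row lasts 1/10 s, in which the tool goes at most 50 mm and 8.59 degrees, less where a joint would pass 70% of its speed; a pose out of reach is approached as far as the arm can. A call with a gripper value outside its range is refused whole. The fingers move at their own pace and stop on an object; FORCE is the grip in N (left out, the last holds). Time passes only in rows, so rows that repeat a pose let the fingers close. It gives the time, the measured TCP pose, the force and the opening at its end, in the units of the state.
- state(): the state, without advancing time (a new reading comes with each control period).
- grab_frame(name): name is "scene" or "side" or "wrist"; returns a dict with "color" (480x640x3 uint8, red, green, blue), "fov_y" (degrees; the focal length in pixels is half the picture's height over the tangent of half this angle, whatever the lens; pixels are square), "cx", "cy" (the principal point, pixels), "dist_coeffs" ([k1, k2, p1, p2, k3] as OpenCV has them; the pictures are not rectified), "cam_to_world" (4x4, takes a point from camera to world coordinates). Camera axes: x right, y down, z forward; pixel columns grow to the right and rows downward; lengths in m; the calibration is good to about 2 mm. A picture is of the moment at which its call begins. There is no depth.
- job_done(): hands the job in, once; it reports no verdict.
The state is a dict: "t": time; "qpos": joint angles; "qvel": joint speeds; "effort": joint torques, N m; "tcp_pos": TCP position; "orientation": TCP orientation; "ft_force": force on the tool from outside, world axes, zero at the start; "wrist_torque": the same for the moment, N m; "opening": opening from 0.0 (shut) to 1.0 (fully open).
Only numpy, scipy, OpenCV 4.12 (cv2) and the standard library are available. Lean on these libraries where they do the work, as an engineer would, in place of code of your own. Each camera call takes 0.05 s, during which the arm holds its last target.

## Task

Charge the mill jar: put every white grinding cylinder from the blue tray into the steel scoop while it sits on the scale and let go so that the whole charge can be weighed, then lift the scoop by its handle, tip the charge out of its spout into the jar's mouth, and set the empty scoop back level on the middle of the scale's platform. Once all the cylinders are in the jar, close it: first the red gasket flat on the ledge inside the jar's collar, then the lid flat on the gasket. Leave the other things on the bench where they are.

Things in the scene. Friction and masses are not known exactly. Their poses are not given: they have to be found in the camera images.
- piece1: white alumina grinding cylinder, diameter 18, length 20 mm, 18 g, one of three to five that stand at the start in the blue tray (the absent ones read None); origin at its centre, its z axis along the cylinder. Slippery: it slides in the scoop once that is tilted about 15 to 22 degrees
- piece2: white alumina grinding cylinder, diameter 18, length 20 mm, 18 g, one of three to five that stand at the start in the blue tray (the absent ones read None); origin at its centre, its z axis along the cylinder. Slippery: it slides in the scoop once that is tilted about 15 to 22 degrees
- piece3: white alumina grinding cylinder, diameter 18, length 20 mm, 18 g, one of three to five that stand at the start in the blue tray (the absent ones read None); origin at its centre, its z axis along the cylinder. Slippery: it slides in the scoop once that is tilted about 15 to 22 degrees
- piece4: white alumina grinding cylinder, diameter 18, length 20 mm, 18 g, one of three to five that stand at the start in the blue tray (the absent ones read None); origin at its centre, its z axis along the cylinder. Slippery: it slides in the scoop once that is tilted about 15 to 22 degrees
- piece5: white alumina grinding cylinder, diameter 18, length 20 mm, 18 g, one of three to five that stand at the start in the blue tray (the absent ones read None); origin at its centre, its z axis along the cylinder. Slippery: it slides in the scoop once that is tilted about 15 to 22 degrees
- tray: blue enamel tray that does not move, 260 x 180 mm (its x, y), rim 12 mm high, walls and floor 4 mm thick; origin under its centre
- scoop: steel scoop on the scale, 0.17 kg: open-topped trough, wooden handle behind. Origin: centre of the trough at its feet; x to the open spout, z up. Trough x -75 to 75, 44 mm wide (38 inside), side walls up to z 22, back wall up to z 34 mm; floor rises from z 5 at the back to 11 mm at the spout
- scoop_handle (a point): centre of the scoop's handle, 105 mm behind and 42 mm above its origin: a wooden bar 52 long (x), 18 wide (y), 24 mm high (z), free on both sides and below; axes as the scoop's
- scoop_spout (a point): middle of the edge of the spout: the front end of the trough's floor (scoop frame x 75, z 11 mm); axes as the scoop's
- scale_top (a point): centre of the dark grey platform of the bench scale, 145 x 145 mm, on its top face, 55 mm above the bench; the scale does not move
- jar: cream mill jar with a blue band, fixed, 110 mm across, 136 high; origin under its centre, z up. The mouth, 54 mm across, opens in a ledge 116 mm above the bench; round the ledge a collar, 71 mm across inside, 87 outside, 20 high, with two finger cut-outs 36 mm wide, down to the ledge, at the jar's +y and -y
- jar_seat (a point): centre of the mouth at the level of the ledge (116 mm above the bench, 20 mm below the collar's top): where the gasket's underside comes to lie; axes as the jar's, so the cut-outs lie along y
- jar_floor (a point): centre of the jar's inner floor, 8 mm above the bench; the inside is 90 mm across
- gasket: red rubber gasket ring, 66 mm outside, 53 mm inside, 8 mm thick, 30 g, lying flat on the bench; origin at the centre of its underside. It can be taken across its outside; the cut-outs leave room for the fingers
- lid: cream lid, 0.16 kg: a disc 66 mm across and 12 mm thick with a grip boss in the middle, 30 mm across and 22 mm high (total height 34 mm); origin at the centre of the underside, z up. It fits in the jar's collar on top of the gasket
- cup: bystander: thrown clay cup, 72 mm across, 100 mm high, origin under its centre (not part of the job; leave it alone)
- glazejar: bystander: closed glaze jar, 64 mm across, 85 mm high, origin under its centre (not part of the job; leave it alone)
- rib: bystander: flat wooden rib, 95 x 50 x 7 mm, origin under its centre (not part of the job; leave it alone)
- trimtool: bystander: trimming tool lying along its x, 165 mm long, 12 mm thick, origin under it, 60 mm from the end of its handle (not part of the job; leave it alone)
- knife: bystander: wooden modelling knife, 150 mm along its x, 16 wide, 7 mm thick, origin under its centre (not part of the job; leave it alone)
- bat: bystander: round plywood bat, 90 mm across, 12 mm thick, origin under its centre (not part of the job; leave it alone)
Not all that is in view belongs to the job. There is more than one size of the scoop; the job needs the middle-sized.

How it is judged:
By the outcome, as a careful person would: the job done as asked, in the order asked, and still so for the second after the job is handed in, with the robot touching nothing.
Of piece1, piece2, piece3, piece4, piece5 only 3 to 5 are there at a start; the rules pass over those that are not, and their reading is None.
At some moment in a run one of gasket, lid, piece1, piece2, piece3, piece4, piece5 may be knocked a few centimetres aside while the robot is not near it.
It also fails if it takes over 210 s, if anything falls off the work surface, if the arm or the gripper's body presses on something with over 40 N, if the wrist force passes 120 N, or if a joint passes its speed limit or range.

## Working session

There is one attempt and no reset: what is moved stays moved. The work goes in short steps, Python scripts to look and compute and a shell command to move; the robot and the scene stay as the last step left them, time stands still between calls to the robot, and variables do not carry over. Pictures are saved under pics/ and viewed, and the job is handed in when it is done.

```bash
ls; mkdir -p pics; cat > h.py <<'E'
import numpy as np, cv2
from bench import state, grab_frame
from scipy.spatial.transform import Rotation as R
def snap(n,f=None):
    d=grab_frame(n); 
    if f: cv2.imwrite('pics/'+f,d['color'][:,:,::-1])
    return d
def K(d):
    f=240/np.tan(np.radians(d['fov_y'])/2); return np.array([[f,0,d['cx']],[0,f,d['cy']],[0,0,1]])
def ray(d,p):
    u=cv2.undistortPoints(np.array([[p]],float),K(d),np.array(d['dist_coeffs'],float))[0,0]
    T=np.array(d['cam_to_world']); v=T[:3,:3]@np.array([u[0],u[1],1]); return T[:3,3],v
def onz(d,p,z):
    o,v=ray(d,p); return o+v*(z-o[2])/v[2]
def proj(d,P):
    T=np.linalg.inv(np.array(d['cam_to_world'])); r,_=cv2.Rodrigues(T[:3,:3])
    return cv2.projectPoints(np.array(P,float).reshape(-1,3),r,T[:3,3],K(d),np.array(d['dist_coeffs'],float))[0][:,0]
E
python3 - <<'E'
from h import *
s=state(); print(s)
for n in ['scene','side','wrist']:
    d=snap(n,n+'0.png'); print(n,d['fov_y'],d['dist_coeffs'],np.round(d['cam_to_world'],3).tolist())
E
```

```text
pics
{'t': 0.0, 'qpos': array([ 9.82680014e-01,  3.81205091e-01,  1.29823090e+00, -2.07740130e-05,
        1.46357683e+00, -2.15320052e-01]), 'qvel': array([-2.22425878e-03,  1.34210723e-03, -5.68282749e-04,  3.30259821e-05,
       -1.68786739e-03,  4.05606931e-06]), 'effort': array([-7.99834174e-05, -4.37922084e+01, -2.24559975e+01,  7.13261194e-02,
        3.51994636e-02, -1.23756877e-04]), 'tcp_pos': array([0.20020716, 0.5120184 , 0.26314293]), 'orientation': array([-1.55225362,  0.29296106, -0.29211451]), 'ft_force': array([ 0.1916645 , -0.01423999,  0.1982921 ]), 'wrist_torque': array([-0.00604577,  0.03586233,  0.03155428]), 'opening': 0.9963945507133859}
scene 52.598421103957264 [-0.00651557  0.          0.          0.          0.        ] [[-0.489, 0.651, -0.581, 1.16], [0.872, 0.354, -0.337, 0.378], [-0.014, -0.672, -0.741, 0.999], [0.0, 0.0, 0.0, 1.0]]
side 50.10836548429002 [0.0426572 0.        0.        0.        0.       ] [[0.986, -0.13, 0.103, 0.331], [-0.165, -0.729, 0.665, -0.812], [-0.011, -0.673, -0.74, 0.995], [0.0, 0.0, 0.0, 1.0]]
wrist 67.25244535173711 [-0.03233359  0.          0.          0.          0.        ] [[0.365, 0.896, 0.254, 0.135], [0.931, -0.351, -0.101, 0.537], [-0.002, 0.273, -0.962, 0.385], [0.0, 0.0, 0.0, 1.0]]
```

View pics/scene0.png

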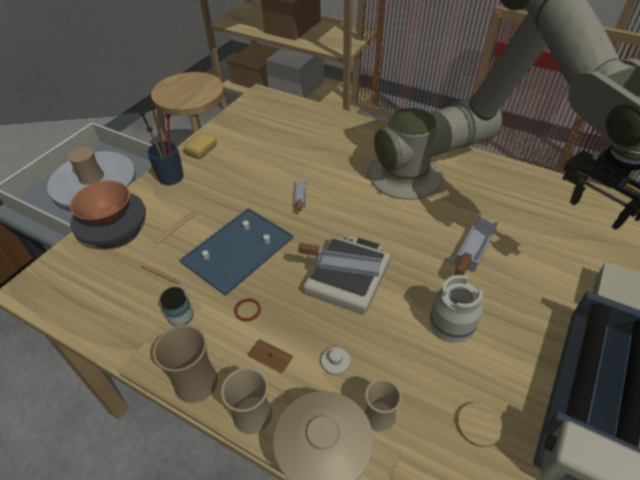

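View pics/side0.png

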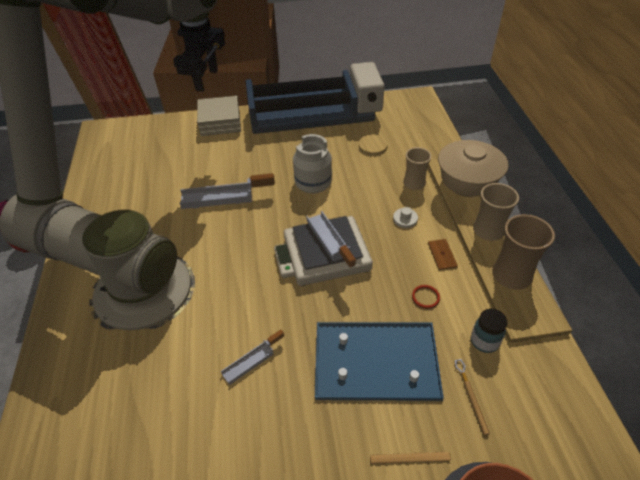

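View pics/wrist0.png

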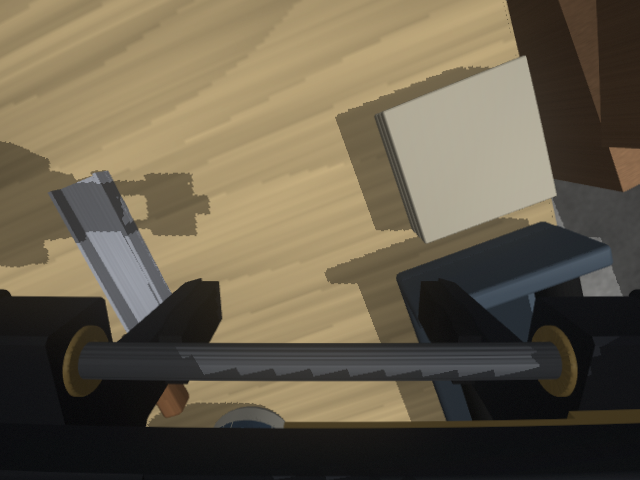

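Candidates, as side pixels:
- **Scoop:** the one on the scale (328,240), the large one (218,193), or the small one (252,360). I choose the one on the scale, which is also the middle size.
- **Cylinders:** white, in the tray at (343,340), (342,374) and (414,377).
- **Gasket:** the red ring at (426,296).
- **Lid:** the cream disc with a boss at (405,217). The plain disc at (373,145) is the bat.
- **Jar:** banded, at (313,165), as opposed to the cups and the glaze jar (489,330).

Next, a close crop to check the choice.

```bash
python3 - <<'E'
from h import *
a=cv2.imread('pics/side0.png'); b=cv2.imread('pics/scene0.png')
c1=cv2.resize(a[200:410,215:455],(480,420),interpolation=cv2.INTER_CUBIC)
c1=cv2.resize(a[200:290,265:455],(800,380),interpolation=cv2.INTER_CUBIC)
c2=cv2.resize(b[200:320,180:400],(800,436),interpolation=cv2.INTER_CUBIC)
cv2.imwrite('pics/c1.png',c1);cv2.imwrite('pics/c2.png',c2)
d1=snap('side');d2=snap('scene')
for nm,d in(('side',d1),('scene',d2)):
    im=d['color']; hsv=cv2.cvtColor(im,cv2.COLOR_RGB2HSV)
    # white pieces
    blue=cv2.inRange(hsv,(95,70,30),(125,255,140))
    w=cv2.inRange(hsv,(0,0,165),(180,60,255))
    red=cv2.inRange(hsv,(0,130,60),(8,255,255))|cv2.inRange(hsv,(172,130,60),(180,255,255))
    for t,m,z in(('white',w,0.014),('red',red,.004)):
        n,l,s,c=cv2.connectedComponentsWithStats(m)
        for i in range(1,n):
            if s[i,4]>15:
                P=onz(d,c[i],z)
                if 0.1<P[0]<.9 and abs(P[1])<.7: print(nm,t,s[i].tolist(),c[i].round(1),P.round(4))
E
```

```text
side white [394, 208, 24, 16, 171] [405.6 214.2] [0.6849 0.1228 0.014 ]
side white [348, 217, 23, 46, 234] [359.6 240.6] [0.5436 0.0506 0.014 ]
side white [286, 229, 17, 47, 233] [293.9 251.7] [0.3725 0.0428 0.014 ]
side white [322, 228, 16, 24, 160] [329.4 240.7] [0.4671 0.064  0.014 ]
side white [281, 265, 12, 7, 34] [285.4 268.6] [ 0.3454 -0.0084  0.014 ]
side white [340, 334, 7, 6, 32] [343.  336.1] [ 0.4498 -0.2203  0.014 ]
side white [339, 368, 7, 7, 39] [342.2 371.2] [ 0.4327 -0.3027  0.014 ]
side white [411, 371, 8, 6, 39] [414.4 373.5] [ 0.5794 -0.3331  0.014 ]
side red [413, 286, 27, 22, 141] [425.8 297.2] [ 0.6623 -0.1436  0.004 ]
scene red [235, 299, 25, 21, 114] [247.  308.5] [ 0.6607 -0.1426  0.004 ]
```

View pics/c1.png

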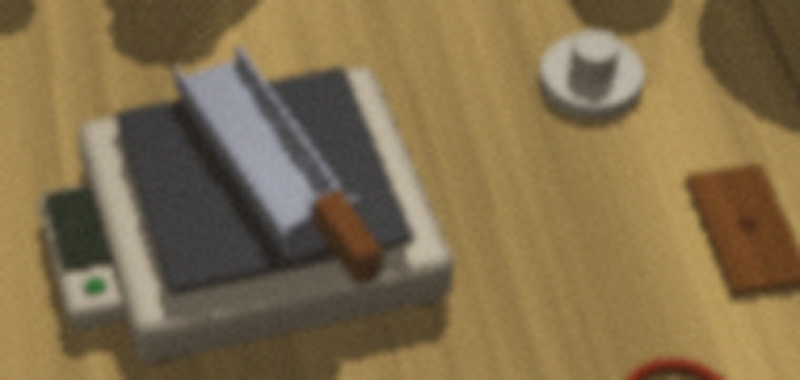

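View pics/c2.png

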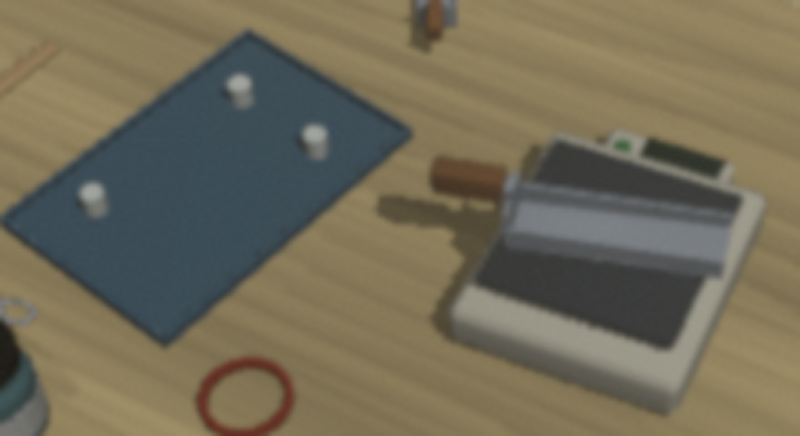

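The crops show three cylinders in the tray. The scoop on the scale has its spout toward the jar and its handle over the tray side (handle at side ≈(348,255)). Next I measure positions.

```bash
python3 - <<'E'
from h import *
a=cv2.imread('pics/side0.png'); b=cv2.imread('pics/scene0.png')
c1=cv2.resize(a[125:205,280:345],(390,480),interpolation=cv2.INTER_CUBIC)
c2=cv2.resize(b[270:350,425:490],(390,480),interpolation=cv2.INTER_CUBIC)
cv2.imwrite('pics/c3.png',np.hstack([c1,c2]))
d1=snap('side');d2=snap('scene')
def tri(p1,p2):
    (o1,v1),(o2,v2)=ray(d1,p1),ray(d2,p2)
    A=np.stack([v1,-v2],1); t=np.linalg.lstsq(A,o2-o1,rcond=None)[0]
    q1,q2=o1+v1*t[0],o2+v2*t[1]; return (q1+q2)/2,np.linalg.norm(q1-q2)
def box(n,d,x0,x1,y0,y1,lo,hi):
    hsv=cv2.cvtColor(d['color'],cv2.COLOR_RGB2HSV); m=cv2.inRange(hsv,lo,hi); k=np.zeros_like(m);k[y0:y1,x0:x1]=m[y0:y1,x0:x1]
    ys,xs=np.nonzero(k); return (xs.mean(),ys.mean()),len(xs)
h1,n1=box('s',d1,335,362,240,268,(3,110,30),(14,255,180))
h2,n2=box('s',d2,295,322,238,260,(3,110,30),(14,255,180))
print('handle',h1,n1,h2,n2,tri(h1,h2))
print('spoutcorners',tri((307.3,215.4),(382.1,257.8)),tri((321.5,211.4),(378.6,275.6)))
for p,q in(((307.3,215.4),(321.5,211.4)),):
    print(onz(d1,p,.077),onz(d1,q,.077))
print(onz(d2,(382.1,257.8),.077),onz(d2,(378.6,275.6),.077))
print('piece tri')
E
```

```text
handle (np.float64(347.2027027027027), np.float64(254.68243243243242)) 148 (np.float64(308.71014492753625), np.float64(247.84057971014494)) 69 (array([ 0.4875816 , -0.06336437,  0.10140244]), np.float64(0.0009513182256859967))
spoutcorners (array([0.41532637, 0.1024235 , 0.0797338 ]), np.float64(0.005888600637347033)) (array([0.45734559, 0.1173745 , 0.06842689]), np.float64(0.003032123614816131))
[0.41762131 0.10233019 0.077     ] [0.4551411  0.11018445 0.077     ]
[0.4098797  0.10273392 0.077     ] [0.46541372 0.11917353 0.077     ]
piece tri
```

View pics/c3.png

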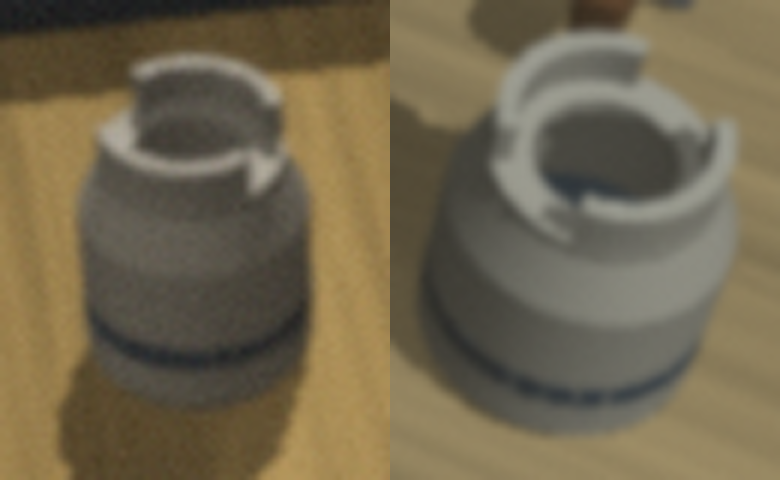

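```bash
cat >> h.py <<'E'
def pose(s=None):
    s=s or state(); return R.from_rotvec(s['orientation']),np.array(s['tcp_pos'])
def down(yaw,tilt=0):
    # tool y down, tool z (jaw) horizontal at world yaw deg
    z=np.array([np.cos(np.radians(yaw)),np.sin(np.radians(yaw)),0]);y=np.array([0,0,-1.]);x=np.cross(y,z)
    return R.from_matrix(np.stack([x,y,z],1))
def go(Rt,p):
    "print tool-frame shift (m) and rotvec (deg) from the present pose"
    R0,p0=pose(); print('GO',(R0.inv().apply(np.array(p)-p0)).round(4).tolist(),np.degrees((R0.inv()*Rt).as_rotvec()).round(2).tolist())
E
python3 - <<'E'
from h import *
R0,p0=pose(); print(R0.as_matrix().round(3))
d=snap('wrist'); T=np.array(d['cam_to_world']); Tt=np.eye(4);Tt[:3,:3]=R0.as_matrix();Tt[:3,3]=p0
print((np.linalg.inv(Tt)@T).round(3))
s=snap('side');c=snap('scene')
for z in(.136,): print('jar', onz(s,(312.3,145),z), onz(c,(425+32+ -65+6,270+21),z))
for dd,ps in((s,[(343,336),(342.2,371.2),(414.4,373.5)]),(c,[(246,223),(266,237),(205.5,253)])):
    for p in ps: print(onz(dd,p,.022).round(4))
go(down(106.6-180),[.5,-.15,.35]); go(down(106.6),[.5,-.15,.35])
E
```

```text
[[ 0.931 -0.     0.364]
 [-0.364 -0.     0.931]
 [-0.    -1.    -0.   ]]
[[ 0.001  0.962  0.273 -0.07 ]
 [ 0.001 -0.273  0.962 -0.122]
 [ 1.    -0.001 -0.001 -0.001]
 [ 0.     0.     0.     1.   ]]
jar [0.46230618 0.30789756 0.136     ] [0.52863287 0.19152875 0.136     ]
[ 0.4488 -0.2249  0.022 ]
[ 0.4318 -0.307   0.022 ]
[ 0.5773 -0.3371  0.022 ]
[ 0.4314 -0.3068  0.022 ]
[ 0.4495 -0.2263  0.022 ]
[ 0.5762 -0.3363  0.022 ]
GO [0.5203, -0.0863, -0.5076] [0.01, 142.04, 0.0]
GO [0.5203, -0.0863, -0.5076] [0.0, -37.96, -0.0]
```

```bash
python3 -m creep '[[0.52,-0.086,-0.508,0,-38,0,0.05],[0.52,-0.086,-0.508,0,-38,0,0.05],[0.52,-0.086,-0.508,0,-38,0,0.05],[0.52,-0.086,-0.508,0,-38,0,0.05],[0.52,-0.086,-0.508,0,-38,0,0.05],[0.52,-0.086,-0.508,0,-38,0,0.05],[0.52,-0.086,-0.508,0,-38,0,0.05],[0.52,-0.086,-0.508,0,-38,0,0.05]]' 
python3 - <<'E'
from h import *
go(down(106.6),[.5,-.15,.35])
E
```

```text
t: 1.3
tcp_pos: [0.3544, 0.172, 0.3084]
orientation: [-1.559, -0.229, 0.228]
ft_force: [0.6, 0.6, 0.0]
opening: 0.565
GO [0.0472, -0.0415, -0.3502] [0.01, 0.06, 0.05]
```

```bash
python3 -c "
from h import *
snap('wrist','w1.png')"
python3 -m creep '[[0.047,-0.042,-0.35,0,0,0,0.05],[0.047,-0.042,-0.35,0,0,0,0.05],[0.047,-0.042,-0.35,0,0,0,0.05],[0.047,-0.042,-0.35,0,0,0,0.05],[0.047,-0.042,-0.35,0,0,0,0.05],[0.047,-0.042,-0.35,0,0,0,0.05],[0.047,-0.042,-0.35,0,0,0,0.05],[0.047,-0.042,-0.35,0,0,0,0.05]]' 
python3 - <<'E'
from h import *
snap('wrist','w2.png')
go(down(106.6),[.5,-.15,.35])
E
```

```text
t: 2.15
tcp_pos: [0.5008, -0.1524, 0.3492]
orientation: [-1.56, -0.224, 0.225]
ft_force: [-0.6, 0.9, -0.7]
opening: 0.567
GO [-0.0, -0.0008, 0.0008] [-0.02, -0.15, -0.04]
```

View pics/w1.png

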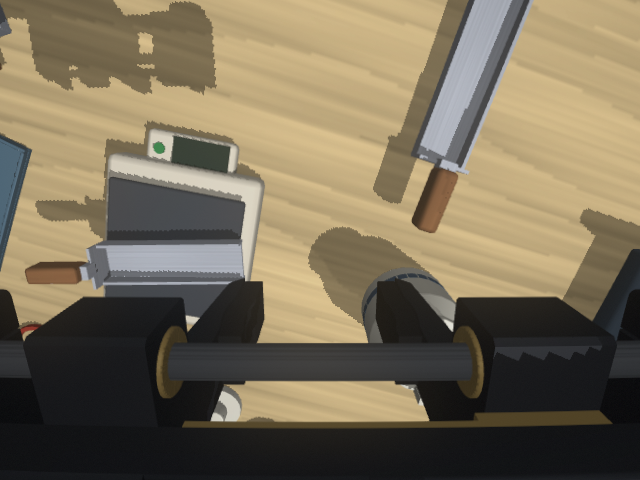

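View pics/w2.png

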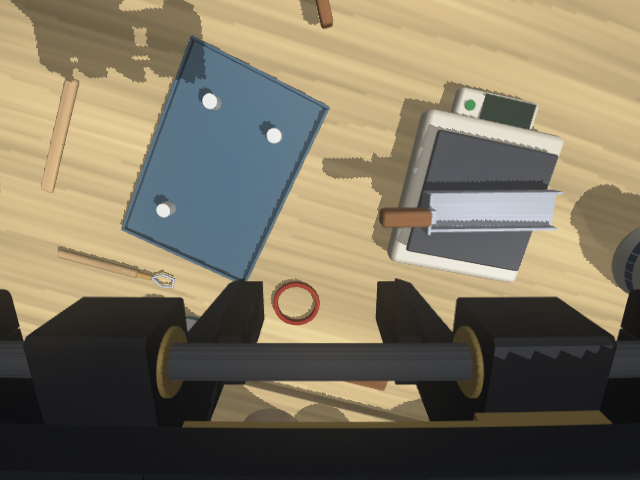

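The wrist view shows three cylinders at (210,101), (274,135) and (164,210). The scoop lies level, with its handle at (406,218) and its spout at x≈560.

```bash
python3 - <<'E'
from h import *
a=cv2.imread('pics/w2.png')
cv2.imwrite('pics/c4.png',cv2.resize(a[110:290,370:580],(800,686),interpolation=cv2.INTER_CUBIC)[:600])
d=snap('wrist')
for p in[(210,100.5),(274,135),(164,209.5)]: print('piece',onz(d,p,.024).round(4))
print('ring',onz(d,(296.5,303),.008).round(4))
for n,p,z in[('spL',(562,190.5),.077),('spR',(557,229.5),.077),('h0',(381,216.5),.109),('h1',(431,217.5),.109)]: print(n,onz(d,p,z).round(4))
for p in[(440,130),(557,157),(515,270),(408,250)]: print('plat',onz(d,p,.055).round(4))
E
```

```text
piece [ 0.4303 -0.3059  0.024 ]
piece [ 0.4473 -0.224   0.024 ]
piece [ 0.5743 -0.3354  0.024 ]
ring [ 0.6594 -0.1387  0.008 ]
spL [0.4116 0.1029 0.077 ]
spR [0.4538 0.1177 0.077 ]
h0 [ 0.4917 -0.0884  0.109 ]
h1 [ 0.478  -0.0386  0.109 ]
plat [ 0.3887 -0.0449  0.055 ]
plat [0.3771 0.0952 0.055 ]
plat [0.5173 0.1063 0.055 ]
plat [ 0.5304 -0.031   0.055 ]
```

View pics/c4.png

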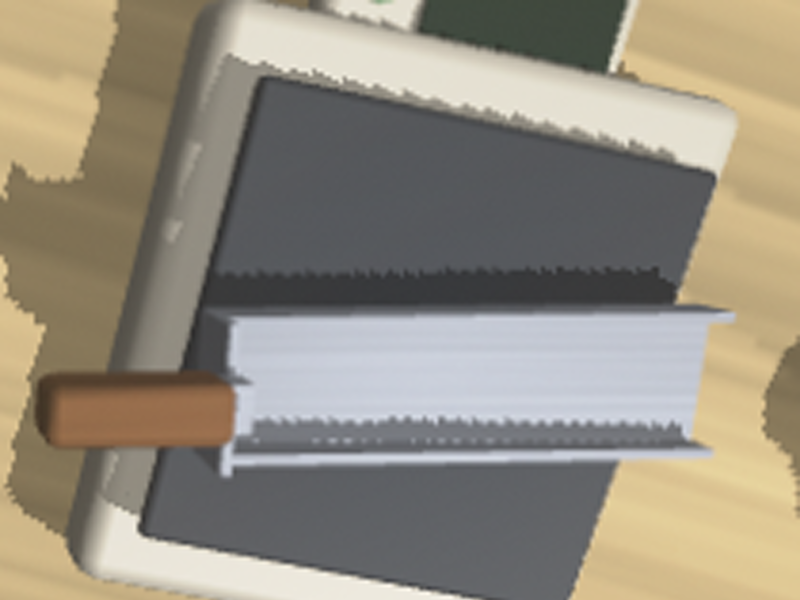

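```bash
python3 - <<'E'
from h import *
go(down(106.5),[.448,-.2247,.09]);go(down(106.5),[.448,-.2247,.031])
E
```

```text
GO [-0.0709, 0.2593, -0.0582] [-0.05, 0.04, -0.04]
GO [-0.0708, 0.3183, -0.0583] [-0.05, 0.04, -0.04]
```

```bash
python3 -m creep '[[-0.071,0.259,-0.058,0,0,0,0.034],[-0.071,0.259,-0.058,0,0,0,0.034],[-0.071,0.259,-0.058,0,0,0,0.034],[-0.071,0.259,-0.058,0,0,0,0.034],[-0.071,0.259,-0.058,0,0,0,0.034],[-0.071,0.259,-0.058,0,0,0,0.034],[-0.071,0.259,-0.058,0,0,0,0.034]]' 15
python3 - <<'E'
from h import *
snap('wrist','w3.png')
go(down(106.5),[.448,-.2247,.031])
E
```

```text
t: 2.95
tcp_pos: [0.4465, -0.2223, 0.0889]
orientation: [-1.554, -0.225, 0.231]
ft_force: [-0.4, 0.4, -0.1]
opening: 0.383
GO [-0.0002, 0.0598, -0.0021] [-0.11, 0.17, -0.06]
```

View pics/w3.png

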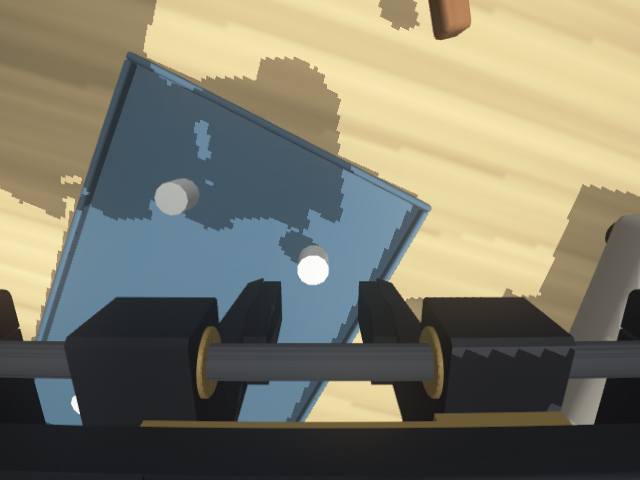

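```bash
python3 - <<'E'
from h import *
d=snap('wrist'); print(pose()[1]); print(onz(d,(313.2,270),.024),onz(d,(175,198),.024)); P=onz(d,(313.2,270),.024)
go(down(106.5),[P[0],P[1],.031])
E
```

```text
[ 0.44845941 -0.22304665  0.09202258]
[ 0.45043651 -0.22613935  0.024     ] [ 0.43241843 -0.30773579  0.024     ]
GO [0.001, 0.061, -0.0035] [0.04, 0.2, 0.04]
```

```bash
python3 -m creep '[[0,0.03,-0.002,0,0,0,0.034],[0,0.06,-0.003,0,0,0,0.034],[0,0.06,-0.003,0,0,0,0.034],[0,0.06,-0.003,0,0,0,0.01],[0,0.06,-0.003,0,0,0,0.01],[0,0.06,-0.003,0,0,0,0.01],[0,0.06,-0.003,0,0,0,0.01]]' 15
python3 -m creep '[[0,-0.03,0,0,0,0,0.01],[0,-0.08,0,0,0,0,0.01],[0,-0.12,0,0,0,0,0.01],[0,-0.12,0,0,0,0,0.01]]'
python3 - <<'E'
from h import *
snap('wrist','w4.png')
for i in range(4): print(pose()[1])
dr=np.array([np.cos(np.radians(106.5)),np.sin(np.radians(106.5)),0]);O=np.array([.4546,.0377,0])
for x in(-40,2,44):
    P=O+dr*x/1000; print(x,P); go(down(106.5),[P[0],P[1],.15])
E
```

```text
t: 3.75
tcp_pos: [0.4495, -0.2267, 0.0322]
orientation: [-1.56, -0.23, 0.227]
ft_force: [0.5, 2.9, 7.8]
opening: 0.198
t: 4.15
tcp_pos: [0.4504, -0.2279, 0.1562]
orientation: [-1.567, -0.234, 0.223]
ft_force: [-0.1, 0.0, -0.6]
opening: 0.2
[ 0.44951229 -0.22719314  0.15338131]
[ 0.44951229 -0.22719314  0.15338131]
[ 0.44951229 -0.22719314  0.15338131]
[ 0.44951229 -0.22719314  0.15338131]
-40 [ 0.46596061 -0.00065279  0.        ]
GO [0.0807, 0.0026, 0.2123] [0.28, 0.16, 0.18]
2 [0.45403197 0.03961764 0.        ]
GO [0.0808, 0.0024, 0.2543] [0.28, 0.16, 0.18]
44 [0.44210332 0.07988807 0.        ]
GO [0.0809, 0.0022, 0.2963] [0.28, 0.16, 0.18]
```

View pics/w4.png

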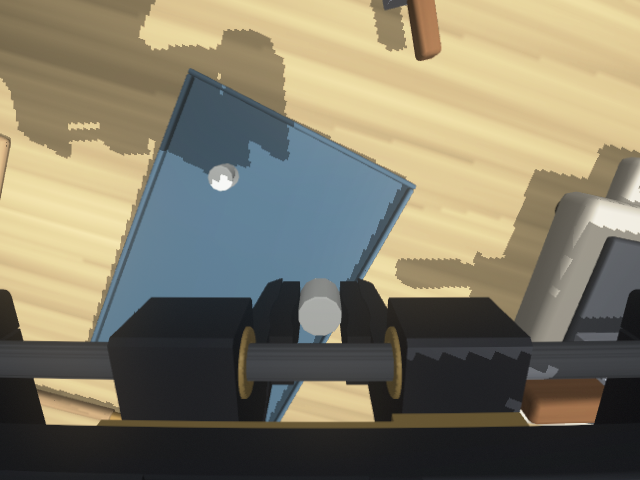

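```bash
python3 -m creep '[[0.081,0,0.212,0,0,0,0.01],[0.081,0,0.212,0,0,0,0.01],[0.081,0,0.212,0,0,0,0.01],[0.081,0,0.212,0,0,0,0.01],[0.081,0,0.212,0,0,0,0.01],[0.081,0,0.212,0,0,0,0.01],[0.081,0,0.212,0,0,0,0.01]]'
python3 - <<'E'
from h import *
snap('wrist','w5.png'); snap('side','s5.png'); a=cv2.imread('pics/s5.png'); cv2.imwrite('pics/s5c.png',cv2.resize(a[180:300,250:410],(800,600),interpolation=cv2.INTER_CUBIC))
go(down(106.5),[.46596,-.00065,.15]);print(pose()[1])
E
```

```text
t: 4.9
tcp_pos: [0.4654, -0.0004, 0.1501]
orientation: [-1.558, -0.228, 0.23]
ft_force: [0.0, 0.6, 0.1]
opening: 0.2
GO [0.0005, 0.0004, 0.0007] [-0.02, 0.08, -0.05]
[ 0.46563862 -0.00145794  0.1503529 ]
```

View pics/w5.png

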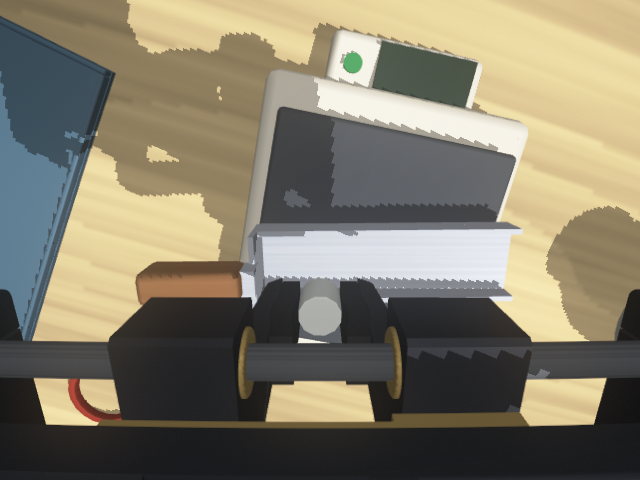

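View pics/s5c.png

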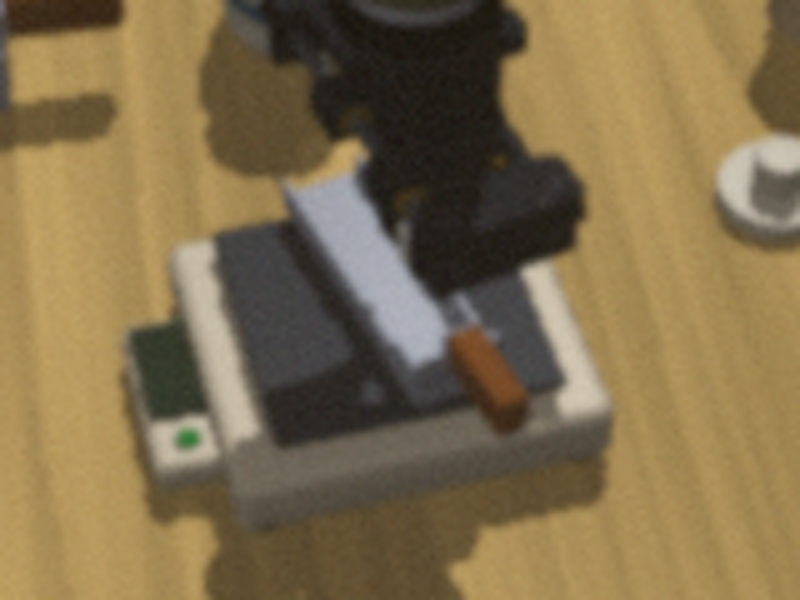

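```bash
python3 - <<'E'
from h import *
d=snap('wrist');print(pose()[1])
L0,L1,R1=[onz(d,p,.077) for p in((262,226),(520,227),(510,295))]
print(L0,L1,R1); m=(L1+R1)/2; u=(L1-L0)[:2]; print('yaw',np.degrees(np.arctan2(u[1],u[0]))); v=(R1-L1)[:2]; print('w',np.linalg.norm(v),'yaw2',np.degrees(np.arctan2(v[1],v[0]))+90)
dr=np.array([np.cos(np.radians(106.5)),np.sin(np.radians(106.5)),0]); print('origin',m-.075*dr)
for p in((277,107),(516,156)): print(onz(d,p,.055))
E
```

```text
[ 0.46569822 -0.00161241  0.15049344]
[ 0.4538665  -0.03911754  0.077     ] [0.41312072 0.09996853 0.077     ] [0.45295023 0.11218831 0.077     ]
yaw 106.32814204448185
w 0.04166188785736999 yaw2 107.05613742196854
origin [0.45433662 0.03416694 0.077     ]
[ 0.38988929 -0.04993524  0.055     ]
[0.37563188 0.09286257 0.055     ]
```

```bash
python3 -m creep '[[0,0.03,0,0,0,0,0.01],[0,0.045,0,0,0,0,0.01],[0,0.054,0,0,0,0,0.01],[0,0.058,0,0,0,0,0.01],[0,0.058,0,0,0,0,0.01]]'; python3 -c "
from h import *
snap('wrist','w6.png'); print(pose()[1])"
```

```text
t: 5.55
tcp_pos: [0.4658, -0.001, 0.0928]
orientation: [-1.559, -0.227, 0.228]
ft_force: [0.3, 0.1, -0.1]
opening: 0.196
[ 0.46600514 -0.00089145  0.09321061]
```

View pics/w6.png

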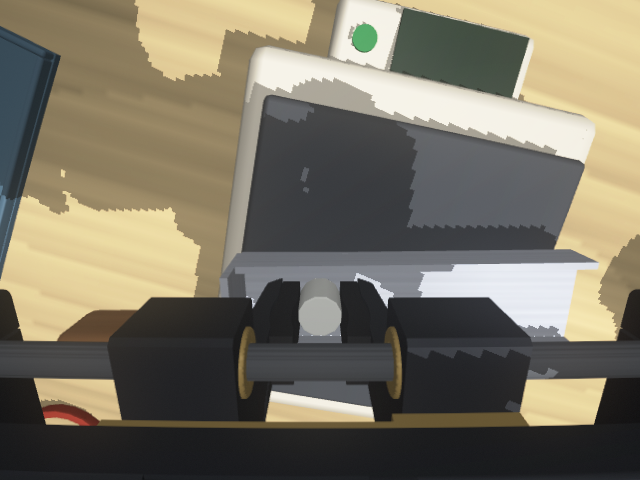

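```bash
python3 -m creep '[[0,0.002,0,0,0,0,0.01],[0,0.002,0,0,0,0,0.024],[0,0.002,0,0,0,0,0.024],[0,0.002,0,0,0,0,0.024],[0,-0.02,0,0,0,0,0.024],[0,-0.06,0,0,0,0,0.024],[0,-0.06,0,0,0,0,0.024]]'; python3 -c "
from h import *
snap('wrist','w7.png'); print(pose()[1])
go(down(106.5),[.4318,-.3068,.15])"
```

```text
t: 6.3
tcp_pos: [0.4675, -0.0009, 0.1567]
orientation: [-1.562, -0.234, 0.223]
ft_force: [0.0, 0.6, -0.3]
opening: 0.272
[ 0.46656334 -0.00069644  0.15458788]
GO [-0.121, 0.0048, -0.2833] [0.14, 0.15, 0.23]
```

View pics/w7.png

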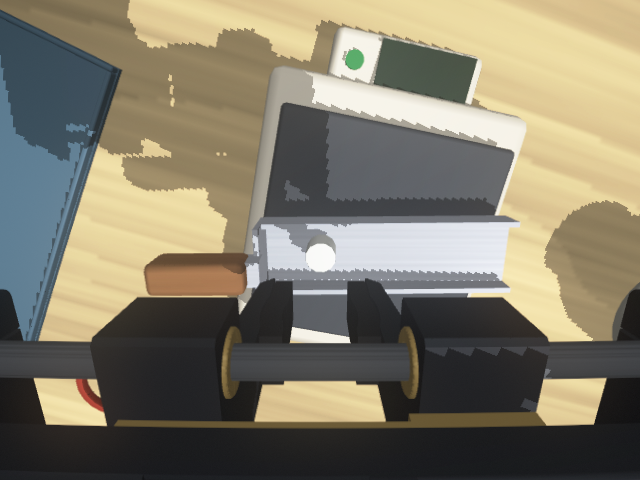

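Piece A stands in the scoop at (320,257), upright. Next is B.

```bash
python3 -m creep '[[-0.121,0,-0.283,0,0,0,0.032],[-0.121,0,-0.283,0,0,0,0.032],[-0.121,0,-0.283,0,0,0,0.032],[-0.121,0,-0.283,0,0,0,0.032],[-0.121,0,-0.283,0,0,0,0.032],[-0.121,0,-0.283,0,0,0,0.032],[-0.121,0.06,-0.283,0,0,0,0.032],[-0.121,0.06,-0.283,0,0,0,0.032]]'; python3 - <<'E'
from h import *
d=snap('wrist','w8.png'); print(pose()[1])
g=cv2.cvtColor(d['color'],cv2.COLOR_RGB2HSV); m=cv2.inRange(g,(0,0,150),(180,70,255)); m[330:]=0
n,l,s,c=cv2.connectedComponentsWithStats(m)
for i in range(1,n):
    if 200<s[i,4]<4000: print(s[i],c[i],onz(d,c[i],.024))
go(down(106.5),[.4318,-.3068,.031])
E
```

```text
t: 7.15
tcp_pos: [0.4287, -0.3059, 0.0883]
orientation: [-1.552, -0.222, 0.229]
ft_force: [-0.1, 1.0, -0.2]
opening: 0.363
[ 0.42908644 -0.30508165  0.08872662]
[535   0  37  39 981] [552.0254842  13.9459735] [ 0.27624058 -0.23729512  0.024     ]
[584   0  32  44 381] [599.73753281  28.41207349] [ 0.27463951 -0.2123027   0.024     ]
[299 258  32  31 791] [314.6573957  272.57016435] [ 0.43149738 -0.3081418   0.024     ]
GO [0.0023, 0.0577, -0.0029] [-0.47, 0.07, -0.21]
```

View pics/w8.png

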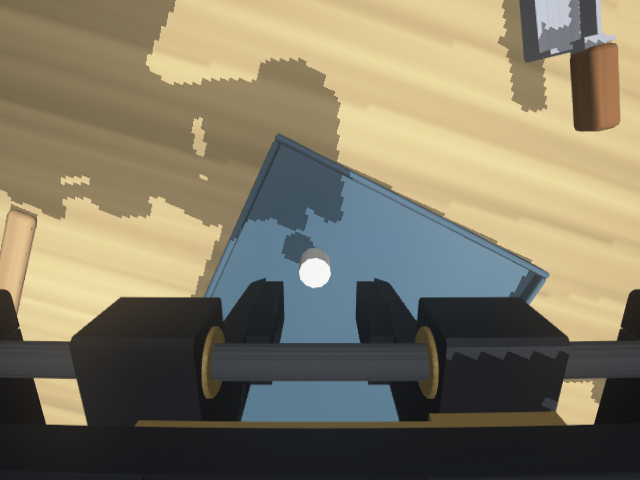

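```bash
python3 -m creep '[[0.001,0.03,-0.002,0,0,0,0.032],[0.001,0.058,-0.002,0,0,0,0.032],[0.001,0.058,-0.002,0,0,0,0.032],[0.001,0.058,-0.002,0,0,0,0.01],[0.001,0.058,-0.002,0,0,0,0.01],[0.001,0.058,-0.002,0,0,0,0.01],[0.001,0.058,-0.002,0,0,0,0.01]]' 15
python3 -m creep '[[0,-0.03,0,0,0,0,0.01],[0,-0.08,0,0,0,0,0.01],[0,-0.12,0,0,0,0,0.01],[0,-0.12,0,0,0,0,0.01]]'
python3 - <<'E'
from h import *
dr=np.array([np.cos(np.radians(106.5)),np.sin(np.radians(106.5)),0]);O=np.array([.4545,.0355,0])
for x in(4,46):
    P=O+dr*x/1000; print(x,P); go(down(106.5),[P[0],P[1],.15])
E
```

```text
t: 7.9
tcp_pos: [0.433, -0.3081, 0.0365]
orientation: [-1.561, -0.23, 0.227]
ft_force: [0.5, 2.4, 7.6]
opening: 0.197
t: 8.3
tcp_pos: [0.4338, -0.3093, 0.1607]
orientation: [-1.568, -0.233, 0.224]
ft_force: [0.4, 0.2, 0.1]
opening: 0.194
4 [0.45336394 0.03933528 0.        ]
GO [0.1186, 0.008, 0.3285] [0.57, 0.16, 0.27]
46 [0.44143529 0.07960571 0.        ]
GO [0.1187, 0.0076, 0.3705] [0.57, 0.16, 0.27]
```

```bash
python3 -m creep '[[0.119,0,0.329,0,0,0,0.01],[0.119,0,0.329,0,0,0,0.01],[0.119,0,0.329,0,0,0,0.01],[0.119,0,0.329,0,0,0,0.01],[0.119,0,0.329,0,0,0,0.01],[0.119,0,0.329,0,0,0,0.01],[0.119,0,0.329,0,0,0,0.01],[0.119,0,0.329,0,0,0,0.01]]'
python3 - <<'E'
from h import *
snap('wrist','w9.png')
go(down(106.5),[.4534,.0393,.097])
E
```

```text
t: 9.1
tcp_pos: [0.4512, 0.0463, 0.1549]
orientation: [-1.557, -0.233, 0.233]
ft_force: [0.4, -0.7, -0.2]
opening: 0.199
GO [0.0004, 0.0579, -0.0048] [-0.0, 0.44, -0.01]
```

View pics/w9.png

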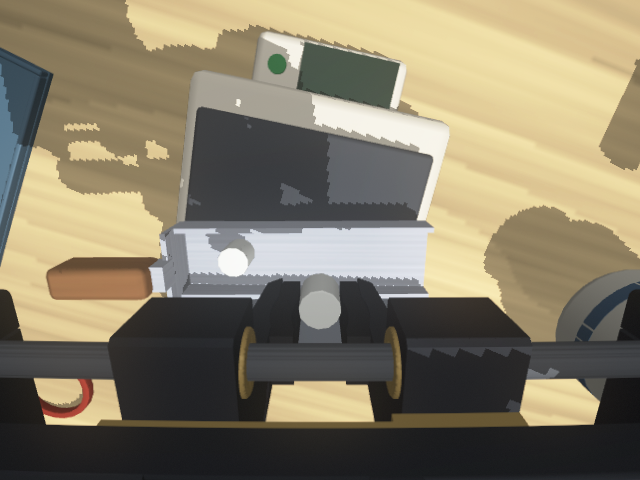

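```bash
python3 -m creep '[[0,0.03,-0.003,0,0,0,0.01],[0,0.045,-0.003,0,0,0,0.01],[0,0.054,-0.003,0,0,0,0.01],[0,0.057,-0.003,0,0,0,0.01],[0,0.057,-0.003,0,0,0,0.01]]'; python3 -c "
from h import *
snap('wrist','w10.png'); print(pose()[1],state()['ft_force'])"
```

```text
t: 9.65
tcp_pos: [0.4532, 0.0379, 0.098]
orientation: [-1.559, -0.227, 0.227]
ft_force: [0.1, 1.0, -0.2]
opening: 0.194
[0.45334274 0.03800602 0.0983027 ] [ 0.33616017 -0.36338231  0.13337157]
```

View pics/w10.png

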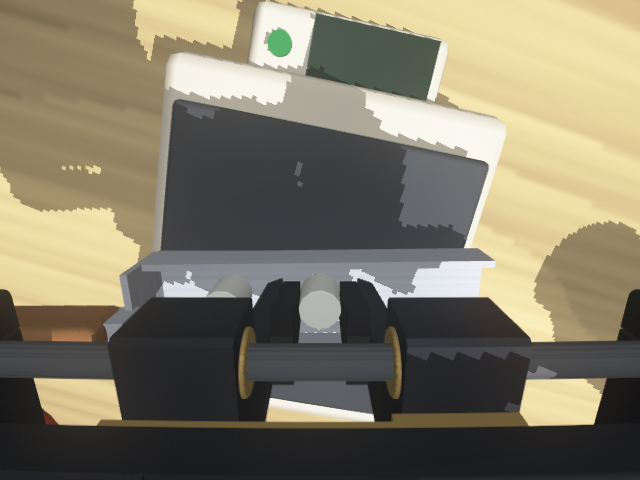

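```bash
python3 -m creep '[[0,0,0.005,0,0,0,0.01],[0,0.002,0.005,0,0,0,0.01],[0,0.002,0.005,0,0,0,0.024],[0,0.002,0.005,0,0,0,0.024],[0,0.002,0.005,0,0,0,0.024],[0,-0.02,0.005,0,0,0,0.024],[0,-0.06,0.005,0,0,0,0.024],[0,-0.06,0.005,0,0,0,0.024]]'; python3 -c "
from h import *
snap('wrist','w11.png'); print(pose()[1])
go(down(106.5),[.5755,-.336,.15])
go(down(90),[.5755,-.336,.15])"
```

```text
t: 10.5
tcp_pos: [0.4534, 0.043, 0.1615]
orientation: [-1.561, -0.234, 0.222]
ft_force: [-0.7, 0.4, -0.3]
opening: 0.272
[0.45245459 0.04312208 0.15948185]
GO [0.0093, 0.0103, -0.3985] [0.11, 0.14, 0.23]
GO [0.0093, 0.0103, -0.3985] [0.08, 16.64, 0.25]
```

View pics/w11.png

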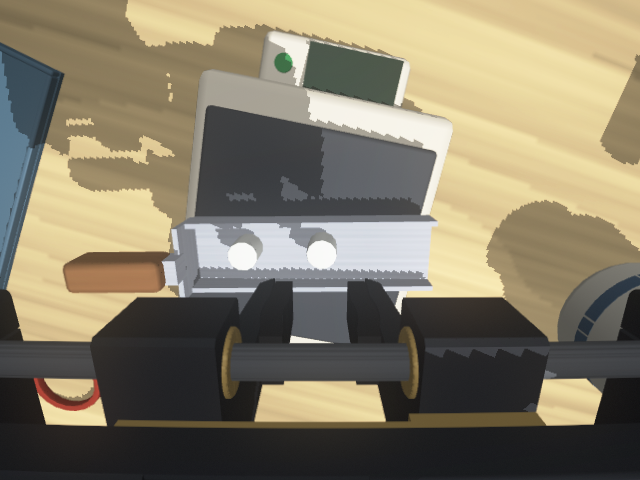

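```bash
python3 -m creep '[[0.009,0,-0.398,0,16.5,0,0.03],[0.009,0,-0.398,0,16.5,0,0.03],[0.009,0,-0.398,0,16.5,0,0.03],[0.009,0,-0.398,0,16.5,0,0.03],[0.009,0,-0.398,0,16.5,0,0.03],[0.009,0,-0.398,0,16.5,0,0.03],[0.009,0,-0.398,0,16.5,0,0.03],[0.009,0.02,-0.398,0,16.5,0,0.03]]'; 
python3 -c "
from h import *
go(down(90),[.5755,-.336,.09])"
```

```text
t: 11.35
tcp_pos: [0.5744, -0.3365, 0.139]
orientation: [-1.573, -0.003, -0.0]
ft_force: [1.1, 0.5, 0.3]
opening: 0.341
GO [0.001, 0.049, 0.0006] [0.11, 0.11, 0.13]
```

```bash
python3 -m creep '[[0,0.049,0,0,0,0,0.03],[0,0.049,0,0,0,0,0.03]]'; python3 - <<'E'
from h import *
d=snap('wrist','w12.png'); print(pose()[1])
g=cv2.cvtColor(d['color'],cv2.COLOR_RGB2HSV); m=cv2.inRange(g,(0,0,150),(180,70,255)); m[330:]=0
n,l,s,c=cv2.connectedComponentsWithStats(m)
for i in range(1,n):
    if 200<s[i,4]<4000: print(s[i],c[i],onz(d,c[i],.024))
E
```

```text
t: 11.55
tcp_pos: [0.5708, -0.3325, 0.0819]
orientation: [-1.562, 0.008, 0.009]
ft_force: [-0.7, 0.7, 0.2]
opening: 0.339
[ 0.57205624 -0.33255787  0.08593123]
[ 120   98  117   14 1074] [183.28119181 105.09776536] [ 0.48561285 -0.39729071  0.024     ]
[531 113  69 197 276] [565.42753623 210.88405797] [ 0.53676691 -0.20516144  0.024     ]
[ 113  120  121   18 1837] [172.57702776 128.22210125] [ 0.49612425 -0.40343244  0.024     ]
[293 268  33  32 815] [309.09815951 283.17791411] [ 0.57616183 -0.33838024  0.024     ]
```

View pics/w12.png

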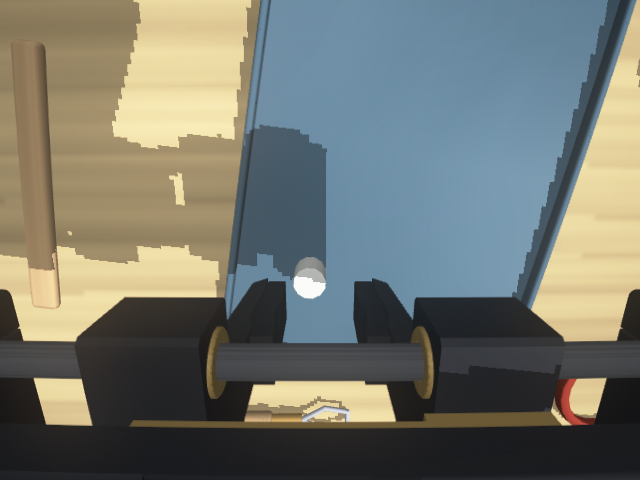

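```bash
python3 -m creep '[[0.003,0.0,-0.005,0,0,0,0.03],[0.003,0.03,-0.005,0,0,0,0.03],[0.003,0.055,-0.005,0,0,0,0.03],[0.003,0.055,-0.005,0,0,0,0.03],[0.003,0.055,-0.005,0,0,0,0.01],[0.003,0.055,-0.005,0,0,0,0.01],[0.003,0.055,-0.005,0,0,0,0.01],[0.003,0.055,-0.005,0,0,0,0.01]]' 15
python3 -m creep '[[0,-0.03,0,0,0,0,0.01],[0,-0.08,0,0,0,0,0.01],[0,-0.12,0,0,0,0,0.01],[0,-0.12,0,0,0,0,0.01]]'
python3 - <<'E'
from h import *
snap('wrist','w13.png')
dr=np.array([np.cos(np.radians(106.5)),np.sin(np.radians(106.5)),0]);O=np.array([.4545,.0355,0])
for x in(52,):
    P=O+dr*x/1000; print(x,P); go(down(106.5),[P[0],P[1],.155])
E
```

```text
t: 12.4
tcp_pos: [0.5777, -0.3391, 0.0373]
orientation: [-1.573, -0.005, -0.001]
ft_force: [-0.1, 2.6, 7.7]
opening: 0.196
t: 12.8
tcp_pos: [0.5784, -0.34, 0.1624]
orientation: [-1.579, -0.01, -0.005]
ft_force: [0.1, -0.6, 0.2]
opening: 0.199
52 [0.4397312  0.08535863 0.        ]
GO [-0.1366, 0.001, 0.425] [0.31, -16.35, 0.27]
```

View pics/w13.png

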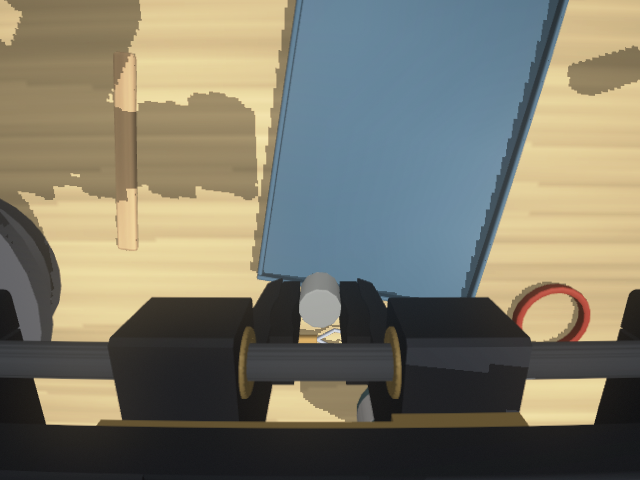

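```bash
python3 -m creep '[[-0.137,0,0.425,0,-16.4,0,0.01],[-0.137,0,0.425,0,-16.4,0,0.01],[-0.137,0,0.425,0,-16.4,0,0.01],[-0.137,0,0.425,0,-16.4,0,0.01],[-0.137,0,0.425,0,-16.4,0,0.01],[-0.137,0,0.425,0,-16.4,0,0.01],[-0.137,0,0.425,0,-16.4,0,0.01],[-0.137,0,0.425,0,-16.4,0,0.01]]'
python3 - <<'E'
from h import *
go(down(106.5),[.4397,.0854,.102])
E
```

```text
t: 13.65
tcp_pos: [0.4515, 0.0435, 0.1541]
orientation: [-1.558, -0.225, 0.227]
ft_force: [0.5, 0.6, 0.1]
opening: 0.196
GO [0.0007, 0.0521, 0.0435] [-0.04, 0.01, -0.07]
```

```bash
python3 -m creep '[[0,0,0.043,0,0,0,0.01],[0,0,0.043,0,0,0,0.01],[0,0.03,0.043,0,0,0,0.01],[0,0.045,0.043,0,0,0,0.01],[0,0.052,0.043,0,0,0,0.01],[0,0.052,0.043,0,0,0,0.01]]'
python3 - <<'E'
from h import *
snap('wrist','w14.png'); print(pose()[1])
E
```

```text
t: 14.25
tcp_pos: [0.4405, 0.0825, 0.1019]
orientation: [-1.559, -0.224, 0.228]
ft_force: [0.6, 1.0, -0.4]
opening: 0.195
[0.44084215 0.08253958 0.10257729]
```

View pics/w14.png

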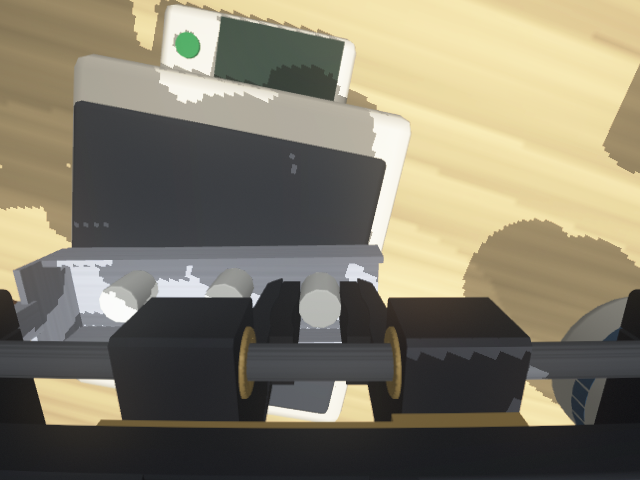

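Clear. I shift 3 mm toward the spout and release.

```bash
python3 -m creep '[[0,0,0.003,0,0,0,0.01],[0,0.002,0.003,0,0,0,0.01],[0,0.002,0.003,0,0,0,0.024],[0,0.002,0.003,0,0,0,0.024],[0,0.002,0.003,0,0,0,0.024],[0,-0.02,0.003,0,0,0,0.024],[0,-0.06,0.003,0,0,0,0.024],[0,-0.11,0.003,0,0,0,0.024]]'; python3 - <<'E'
from h import *
d=snap('wrist','w15.png'); print(pose()[1])
c=snap('scene','n15.png');s=snap('side','s15.png')
cv2.imwrite('pics/n15c.png',cv2.resize(c['color'][200:360,180:500,::-1],(800,400),interpolation=cv2.INTER_CUBIC))
E
```

```text
t: 15.1
tcp_pos: [0.4391, 0.0858, 0.2132]
orientation: [-1.558, -0.224, 0.229]
ft_force: [1.4, -0.7, 0.0]
opening: 0.271
[0.44189531 0.08581169 0.22120891]
```

View pics/w15.png

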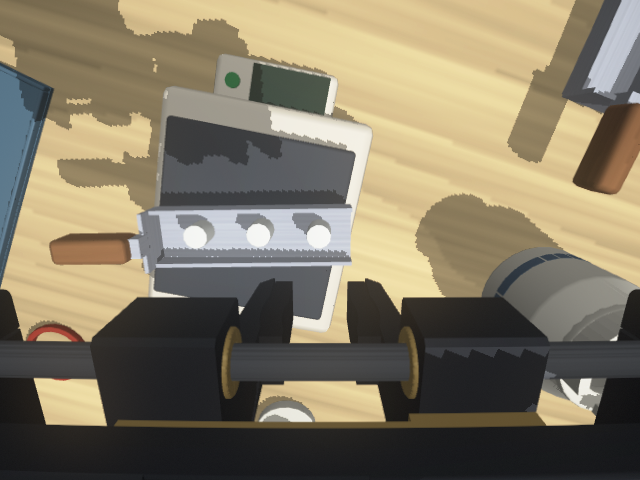

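View pics/s15.png

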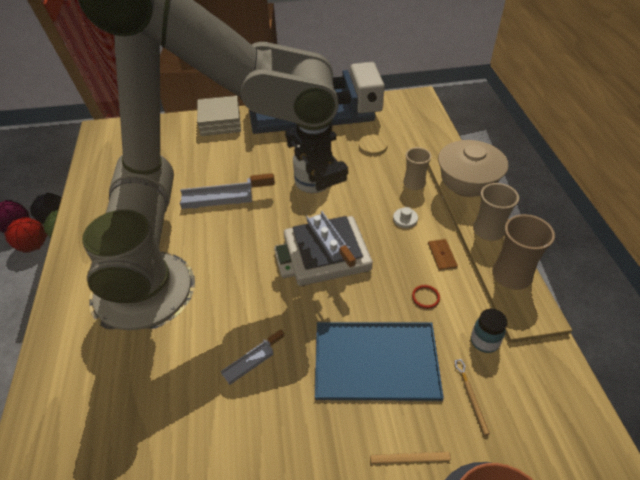

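All three cylinders stand in the scoop at (195,237), (258,235) and (318,237), the tray is empty and the gripper is clear. Next I look at the jar from above, which also gives the weighing some time.

```bash
python3 -c "
from h import *
go(down(106.5),[.433,.30,.30])"
```

```text
GO [0.054, -0.0851, 0.2074] [0.13, 0.05, 0.34]
```

```bash
python3 -m creep '[[0.01,-0.03,0.04,0,0,0,0.03],[0.02,-0.06,0.08,0,0,0,0.03],[0.04,-0.085,0.12,0,0,0,0.03],[0.054,-0.085,0.16,0,0,0,0.03],[0.054,-0.085,0.207,0,0,0,0.03],[0.054,-0.085,0.207,0,0,0,0.03],[0.054,-0.085,0.207,0,0,0,0.03]]'; python3 - <<'E'
from h import *
d=snap('wrist','w16.png'); print(pose()[1])
E
```

```text
t: 15.95
tcp_pos: [0.4323, 0.3, 0.2962]
orientation: [-1.56, -0.226, 0.23]
ft_force: [0.8, -0.1, -0.7]
opening: 0.339
[0.43268069 0.29919303 0.29657749]
```

View pics/w16.png

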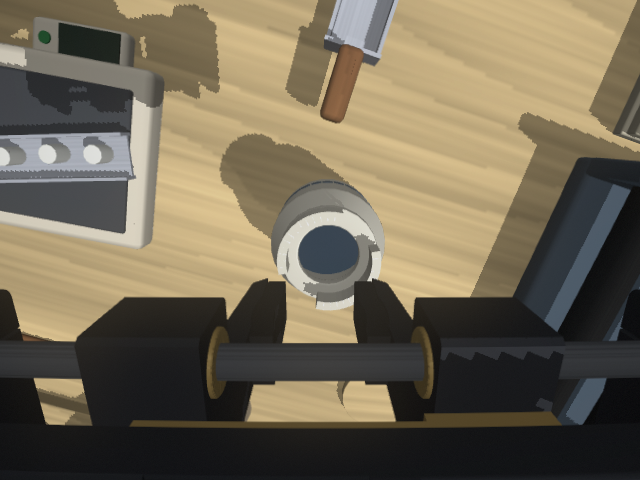

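```bash
python3 - <<'E'
from h import *
a=cv2.imread('pics/w16.png'); cv2.imwrite('pics/c16.png',cv2.resize(a[170:320,250:410],(640,600),interpolation=cv2.INTER_CUBIC))
E
```

```text
(no output)
```

View pics/c16.png

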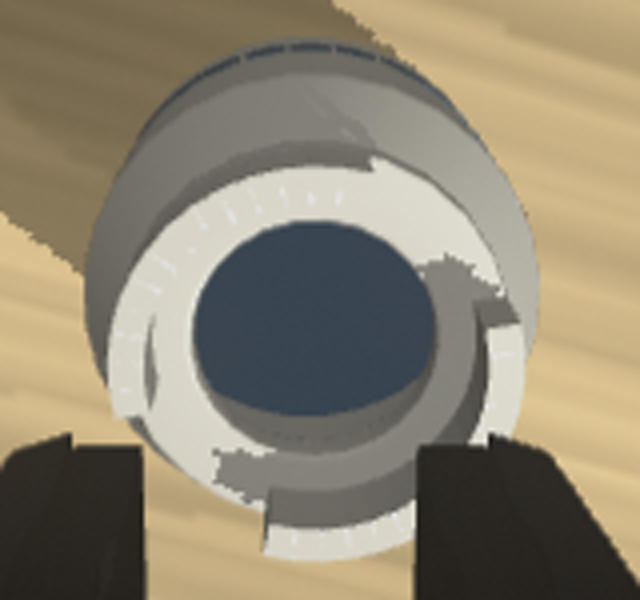

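```bash
python3 - <<'E'
from h import *
d=snap('wrist'); print(pose()[1])
f=lambda x,y:(250+x/4,170+y/4)
for z,L in((.116,[(193,330),(437,335),(315,220),(315,452)]),(.136,[(375,158),(521,322),(110,418),(264,552)])):
    P=[onz(d,f(*p),z) for p in L]; print(z,np.round(P,4).tolist())
    if z<.12:
        print('c',np.mean(P,0), np.linalg.norm(P[0]-P[1]),np.linalg.norm(P[2]-P[3]))
    else:
        m1=(P[0]+P[1])/2;m2=(P[2]+P[3])/2; v=m1-m2;print('cut axis',np.degrees(np.arctan2(v[1],v[0])),(m1+m2)/2,np.linalg.norm(P[0]-P[1]),np.linalg.norm(P[2]-P[3]))
s=snap('side','s16.png')
E
```

```text
[0.43293633 0.29871614 0.2968604 ]
0.116 [[0.4655, 0.2884, 0.116], [0.4514, 0.3403, 0.116], [0.434, 0.3069, 0.116], [0.4856, 0.3226, 0.116]]
c [0.45913723 0.3145322  0.116     ] 0.05380167561593475 0.05388051780166941
0.136 [[0.414, 0.3128, 0.136], [0.4381, 0.3519, 0.136], [0.4826, 0.2763, 0.136], [0.503, 0.3159, 0.136]]
cut axis 151.4794401392238 [0.45940689 0.31422042 0.136     ] 0.04593850419442151 0.04459211203291998
```

```bash
python3 -c "
from h import *
print(state()['qpos'])
go(down(16.5),[.4845,-.0645,.20])"
```

```text
[ 3.78244078e-01  3.16237796e-01  1.29857465e+00 -2.14073597e-04
  1.52779973e+00 -1.47952753e+00]
GO [-0.0534, 0.0973, -0.3627] [0.06, 89.94, -0.03]
```

```bash
python3 -m creep '[[-0.006,0,-0.05,0,8,0,0.045],[-0.012,0,-0.1,0,16,0,0.045],[-0.018,0,-0.145,0,24,0,0.045],[-0.024,0,-0.19,0,32,0,0.045],[-0.03,0.02,-0.23,0,40,0,0.045],[-0.035,0.04,-0.27,0,48,0,0.045],[-0.042,0.06,-0.31,0,56,0,0.045],[-0.053,0.08,-0.355,0,64,0,0.045]]' 
python3 -c "
from h import *
go(down(16.5),[.4845,-.0645,.20])"
```

```text
t: 16.9
tcp_pos: [0.4825, -0.058, 0.2172]
orientation: [-1.47, 0.652, -0.653]
ft_force: [0.8, 1.0, 0.0]
opening: 0.515
GO [0.0061, 0.0172, -0.0029] [-0.02, 25.61, 0.02]
```

```bash
python3 -m creep '[[0.006,0.017,-0.003,0,8,0,0.045],[0.006,0.017,-0.003,0,16,0,0.045],[0.006,0.017,-0.003,0,25.6,0,0.045],[0.006,0.017,-0.003,0,25.6,0,0.045],[0.006,0.017,-0.003,0,25.6,0,0.045]]' 
python3 -c "
from h import *
snap('wrist','w17.png');print(pose()[1])
go(down(16.5),[.4845,-.0645,.103])"
```

```text
t: 17.4
tcp_pos: [0.4846, -0.0625, 0.2009]
orientation: [-1.335, 0.987, -0.987]
ft_force: [0.1, 0.1, 0.1]
opening: 0.512
[ 0.48461344 -0.06228649  0.20095135]
GO [0.0021, 0.098, -0.0008] [-0.01, 0.58, 0.01]
```

View pics/w17.png

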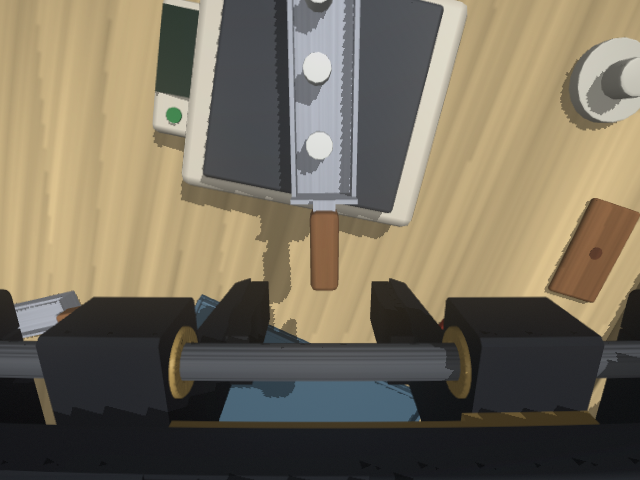

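```bash
python3 - <<'E'
from h import *
d=snap('wrist'); print(pose()[1])
a,b=onz(d,(324,213),.109),onz(d,(324,289.5),.109); m=(a+b)/2; v=a-b
print(a,b,m,np.linalg.norm(v),np.degrees(np.arctan2(v[1],v[0])))
go(down(16.5),[m[0],m[1],.103])
l,r=onz(d,(288,0),.077),onz(d,(358,0),.077)
l2,r2=onz(d,(291.5,195),.077),onz(d,(356,195),.077); v=(l+r-l2-r2); print(np.degrees(np.arctan2(v[1],v[0])))
E
```

```text
[ 0.48469492 -0.06213183  0.20099666]
[ 0.47964614 -0.03837511  0.109     ] [ 0.49448003 -0.08624849  0.109     ] [ 0.48706308 -0.0623118   0.109     ] 0.05011890002439907 107.21595032242816
GO [0.0008, 0.098, 0.0022] [-0.01, 0.57, 0.01]
107.40494861236456
```

```bash
python3 -m creep '[[0.001,0.04,0.002,0,0,0,0.045],[0.001,0.07,0.002,0,0,0,0.045],[0.001,0.09,0.002,0,0,0,0.045],[0.001,0.098,0.002,0,0,0,0.045],[0.001,0.098,0.002,0,0,0,0.045]]' 20
python3 -c "
from h import *
snap('wrist','w18.png');print(pose()[1],state()['ft_force'])"
```

```text
t: 18.0
tcp_pos: [0.4869, -0.0621, 0.1025]
orientation: [-1.336, 0.989, -0.987]
ft_force: [0.0, -0.4, 1.0]
opening: 0.51
[ 0.48725721 -0.06226852  0.10329453] [ 0.07272429 -1.350712   -0.42395205]
```

View pics/w18.png

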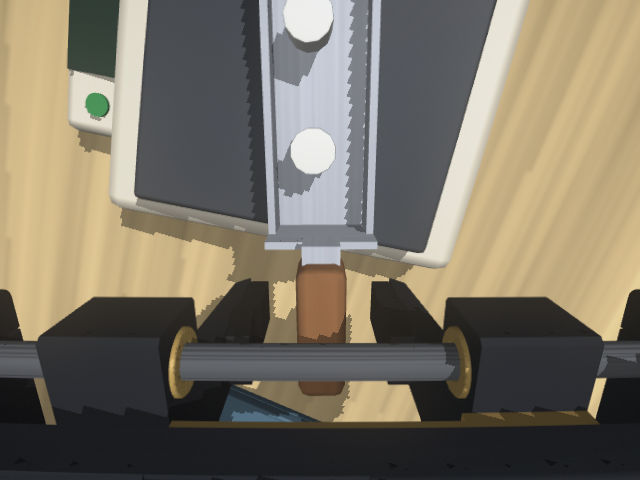

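```bash
python3 -m creep '[[0,0,0,0,0,0,0.01],[0,0,0,0,0,0,0.01],[0,0,0,0,0,0,0.01],[0,0,0,0,0,0,0.01],[0,0,0,0,0,0,0.01]]' 20
python3 -m creep '[[0,0,0,0,0,0,0.01],[0,0,0,0,0,0,0.01],[0,-0.005,0,0,0,0,0.01],[0,-0.01,0,0,0,0,0.01],[0,-0.02,0,0,0,0,0.01],[0,-0.03,0,0,0,0,0.01],[0,-0.04,0,0,0,0,0.01],[0,-0.04,0,0,0,0,0.01]]' 60
python3 - <<'E'
from h import *
snap('wrist','w19.png');print(pose()[1],state()['ft_force'],state()['wrist_torque'])
s=snap('side','s19.png');cv2.imwrite('pics/s19c.png',cv2.resize(s['color'][180:300,250:410,::-1],(800,600),interpolation=cv2.INTER_CUBIC))
E
```

```text
t: 18.55
tcp_pos: [0.4872, -0.0623, 0.1032]
orientation: [-1.335, 0.988, -0.989]
ft_force: [0.4, -1.2, 2.1]
opening: 0.197
t: 19.35
tcp_pos: [0.4876, -0.0623, 0.1445]
orientation: [-1.334, 0.986, -0.991]
ft_force: [0.0, -0.1, -2.6]
opening: 0.194
[ 0.48723372 -0.06222788  0.14364897] [ 0.42315177 -0.26848289 -3.24720209] [-0.2125025   0.00643629 -0.01276977]
```

View pics/w19.png

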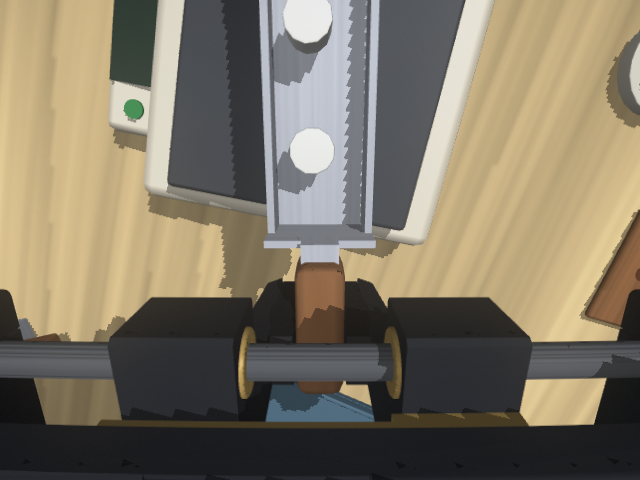

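View pics/s19c.png

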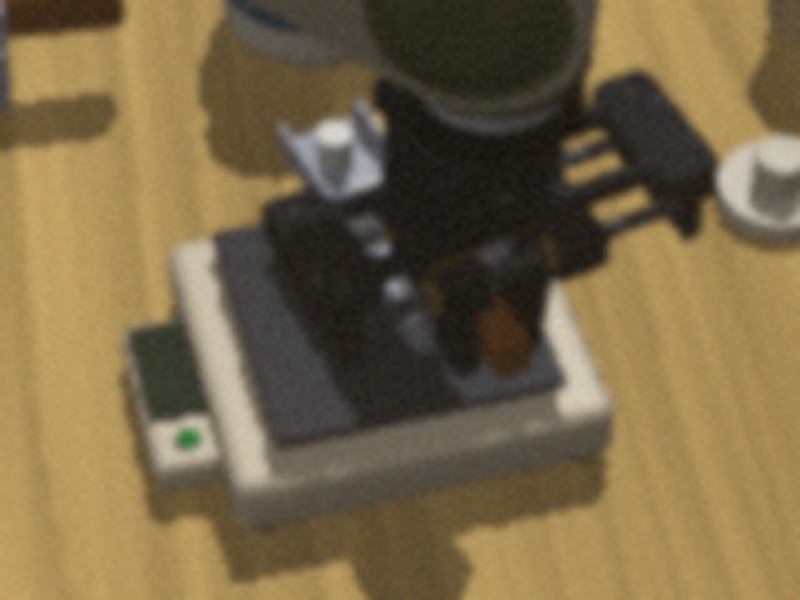

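```bash
python3 -c "
from h import *
go(down(0),[.459,.1195,.22]); go(down(0),[.459,.03,.20])"
```

```text
GO [-0.1819, -0.077, 0.0262] [-0.02, 16.94, 0.01]
GO [-0.0963, -0.0569, 0.0001] [-0.02, 16.94, 0.01]
```

```bash
python3 -m creep '[[0,-0.01,0,0,0,0,0.01],[-0.005,-0.03,0,0,0,0,0.01],[-0.015,-0.05,0.001,0,1,0,0.01],[-0.032,-0.066,0.003,0,3,0,0.01],[-0.055,-0.076,0.006,0,5,0,0.01],[-0.082,-0.077,0.01,0,7.5,0,0.01],[-0.11,-0.077,0.014,0,10,0,0.01],[-0.135,-0.077,0.018,0,12.5,0,0.01]]' 
python3 -m creep '[[-0.02,0,0.004,0,2,0,0.01],[-0.035,0,0.006,0,3.5,0,0.01],[-0.045,0,0.008,0,4.4,0,0.01],[-0.047,0,0.008,0,4.4,0,0.01],[-0.047,0,0.008,0,4.4,0,0.01]]' 
python3 - <<'E'
from h import *
snap('wrist','w20.png');print(pose()[1],pose()[0].as_matrix().round(3).tolist())
s=snap('side','s20.png');snap('scene','n20.png');cv2.imwrite('pics/s20c.png',cv2.resize(s['color'][110:260,240:440,::-1],(800,600),interpolation=cv2.INTER_CUBIC))
go(down(0),[.459,.1195,.189])
E
```

```text
t: 20.25
tcp_pos: [0.4644, 0.0734, 0.2203]
orientation: [-1.244, 1.153, -1.153]
ft_force: [1.0, -0.4, -2.5]
opening: 0.197
t: 20.75
tcp_pos: [0.4691, 0.1197, 0.2199]
orientation: [-1.21, 1.208, -1.208]
ft_force: [0.0, -0.5, -2.6]
opening: 0.192
[0.46913017 0.1193909  0.21992296] [[0.001, -0.0, 1.0], [-1.0, -0.0, 0.001], [0.0, -1.0, -0.0]]
GO [-0.0003, 0.0309, -0.0102] [0.01, 0.02, 0.01]
```

View pics/s20c.png

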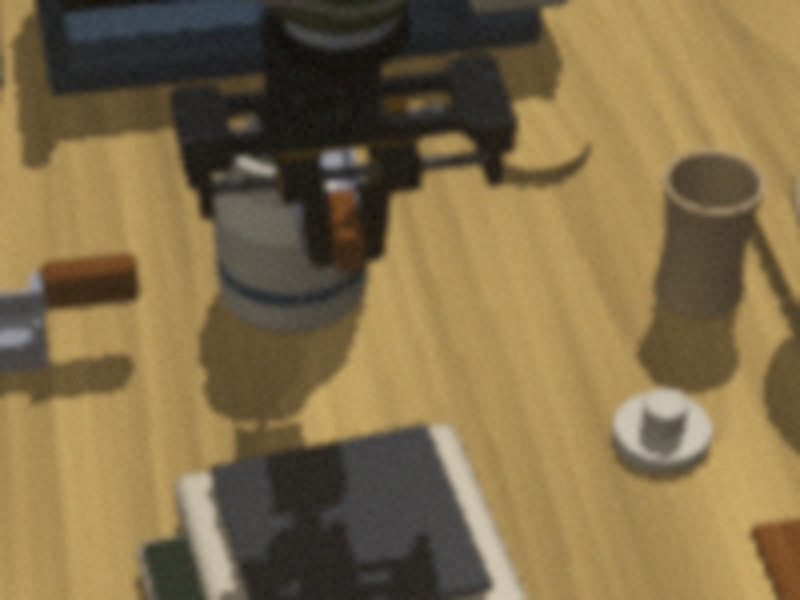

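View pics/n20.png

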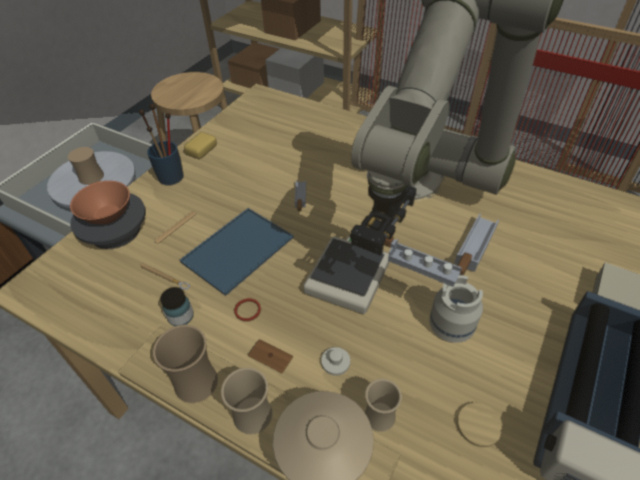

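View pics/w20.png

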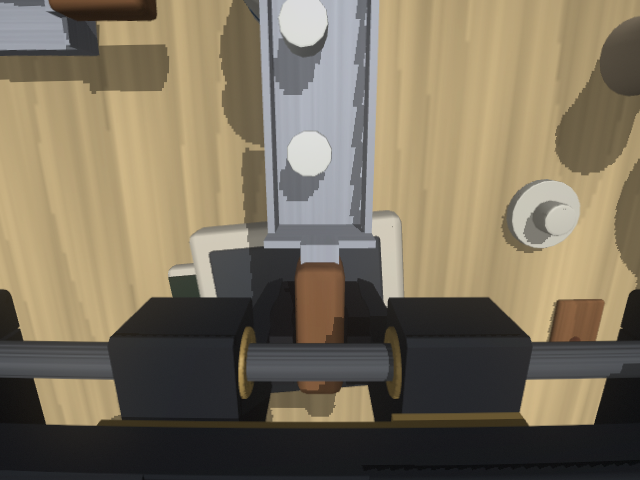

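```bash
python3 - <<'E'
from h import *
c=snap('scene'); print('jar scene',onz(c,(461.6,295),.116))
s=snap('side'); print('jar side',onz(s,(280+195/6,125+133/6),.116))
im=c['color'][225:345,370:510,::-1]; cv2.imwrite('pics/n20c.png',cv2.resize(im,(700,600),interpolation=cv2.INTER_CUBIC))
v=np.array([-.18,.037,0])
for th in range(0,60,6):
    Q=R.from_euler('z',-th,degrees=True); print(th,(v-Q.apply(v)).round(4))
E
```

```text
jar scene [0.45623888 0.3160045  0.116     ]
jar side [0.46451266 0.32428927 0.116     ]
0 [0. 0. 0.]
6 [-0.0049 -0.0186  0.    ]
12 [-0.0116 -0.0366  0.    ]
18 [-0.0202 -0.0538  0.    ]
24 [-0.0306 -0.07    0.    ]
30 [-0.0426 -0.085   0.    ]
36 [-0.0561 -0.0987  0.    ]
42 [-0.071  -0.1109  0.    ]
48 [-0.0871 -0.1215  0.    ]
54 [-0.1041 -0.1304  0.    ]
```

View pics/n20c.png

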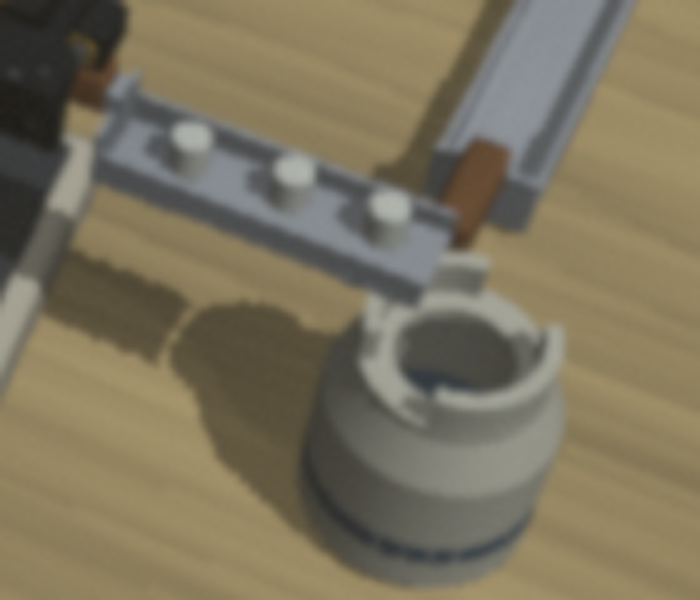

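```bash
python3 - <<'E'
from h import *
c=snap('scene')
a,b=onz(c,(461.4,267.4),.194),onz(c,(370+440/5,225+268/5),.183); print(a,b)
print(proj(c,[[.469,.2995,.183],[.447,.2995,.194],[.491,.2995,.194]]), 'crop',(proj(c,[[.469,.2995,.183],[.447,.2995,.194],[.491,.2995,.194]])-[370,225])*5)
E
python3 -m creep '[[0,0.005,-0.003,0,0,0,0.01],[0,0.015,-0.007,0,0,0,0.01],[0,0.025,-0.011,0,0,0,0.01],[0,0.031,-0.011,0,0,0,0.01],[0,0.031,-0.011,0,0,0,0.01]]'
python3 - <<'E'
from h import *
c=snap('scene');im=c['color'][225:345,370:510,::-1]; cv2.imwrite('pics/n21c.png',cv2.resize(im,(700,600),interpolation=cv2.INTER_CUBIC))
go(down(0),[.458,.1200,.189])
E
```

```text
[0.44871473 0.29743315 0.194     ] [0.47200824 0.30003904 0.183     ]
[[458.22412812 277.52529707]
 [462.59639774 267.21334671]
 [455.72278353 281.54025256]] crop [[441.12064059 262.62648536]
 [462.98198872 211.06673353]
 [428.61391763 282.70126281]]
t: 21.55
tcp_pos: [0.4579, 0.1196, 0.1882]
orientation: [-1.211, 1.21, -1.208]
ft_force: [0.4, 0.3, -2.1]
opening: 0.197
GO [-0.0004, -0.0003, -0.0003] [0.02, 0.04, -0.0]
```

View pics/n21c.png

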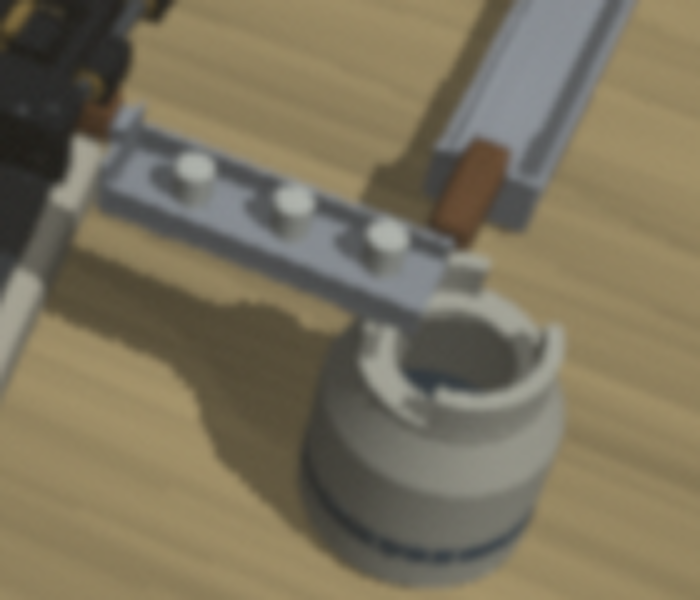

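```bash
python3 -m creep '[[0.001,-0.0125,0,0,0,-4,0.01],[-0.003,-0.025,0,0,0,-8,0.01],[-0.008,-0.037,0,0,0,-12,0.01],[-0.012,-0.045,0,0,0,-15,0.01],[-0.0145,-0.051,0,0,0,-17,0.01],[-0.018,-0.0565,0,0,0,-19,0.01],[-0.021,-0.062,0,0,0,-21,0.01],[-0.025,-0.067,0,0,0,-23,0.01]]'
python3 - <<'E'
from h import *
c=snap('scene');im=c['color'][225:345,370:510,::-1]; cv2.imwrite('pics/n22c.png',cv2.resize(im,(700,600),interpolation=cv2.INTER_CUBIC))
R0,p=pose(); print('tilt',np.degrees(np.arccos(-R0.as_matrix()[2,1])),'spout',p+R0.apply([-.18,.037,0]),state()['qpos'].round(2))
v=np.array([-.18,.037,0])
for th in range(0,36,4):
    Q=R.from_euler('z',-th,degrees=True); print(th,(v-Q.apply(v)).round(4))
E
```

```text
t: 22.4
tcp_pos: [0.4585, 0.145, 0.2566]
orientation: [-1.498, 0.99, -1.499]
ft_force: [0.4, 0.4, -1.4]
opening: 0.196
tilt 23.11209496651493 spout [0.4585899  0.29669421 0.15231696] [ 0.24  0.34  1.44 -0.39  1.47  0.3 ]
0 [0. 0. 0.]
4 [-0.003  -0.0125  0.    ]
8 [-0.0069 -0.0247  0.    ]
12 [-0.0116 -0.0366  0.    ]
16 [-0.0172 -0.0482  0.    ]
20 [-0.0235 -0.0593  0.    ]
24 [-0.0306 -0.07    0.    ]
28 [-0.0384 -0.0802  0.    ]
32 [-0.047  -0.0898  0.    ]
```

View pics/n22c.png

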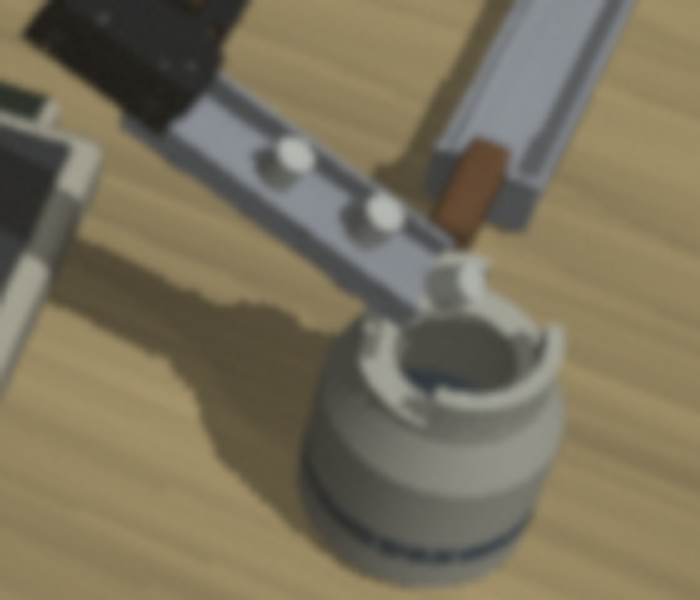

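The first cylinder is leaving the spout over the mouth. I hold at this tilt so the rest slide gently.

```bash
python3 -m creep '[[0,0,0,0,0,0,0.01],[0,0,0,0,0,0,0.01]]'
python3 -c "
from h import *
c=snap('scene');im=c['color'][225:345,370:510,::-1]; cv2.imwrite('pics/n23c.png',cv2.resize(im,(700,600),interpolation=cv2.INTER_CUBIC))"
python3 -m creep '[[0,0,0,0,0,0,0.01],[0,0,0,0,0,0,0.01],[0,0,0,0,0,0,0.01],[0,0,0,0,0,0,0.01]]'
python3 -c "
from h import *
c=snap('scene');im=c['color'][225:345,370:510,::-1]; cv2.imwrite('pics/n24c.png',cv2.resize(im,(700,600),interpolation=cv2.INTER_CUBIC))"
```

```text
t: 22.65
tcp_pos: [0.4583, 0.1446, 0.2559]
orientation: [-1.498, 0.992, -1.497]
ft_force: [0.0, -0.4, -2.4]
opening: 0.197
t: 23.1
tcp_pos: [0.4582, 0.1446, 0.2559]
orientation: [-1.499, 0.991, -1.498]
ft_force: [0.3, -0.2, -1.7]
opening: 0.198
```

View pics/n23c.png

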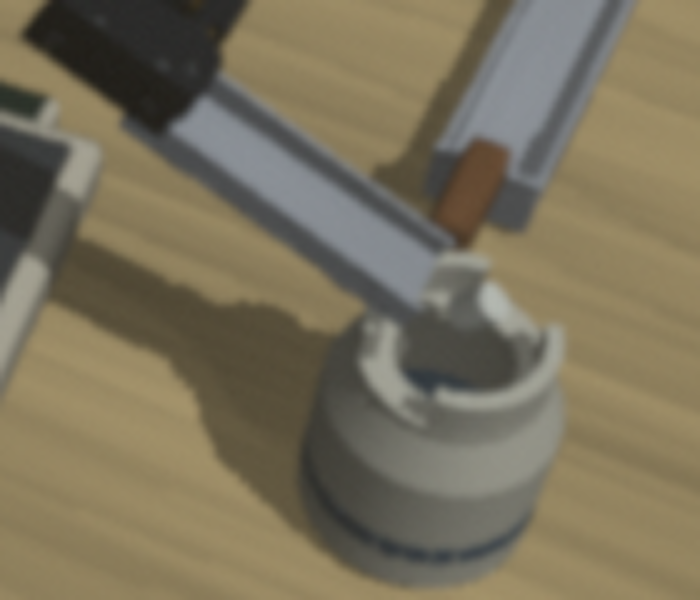

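View pics/n24c.png

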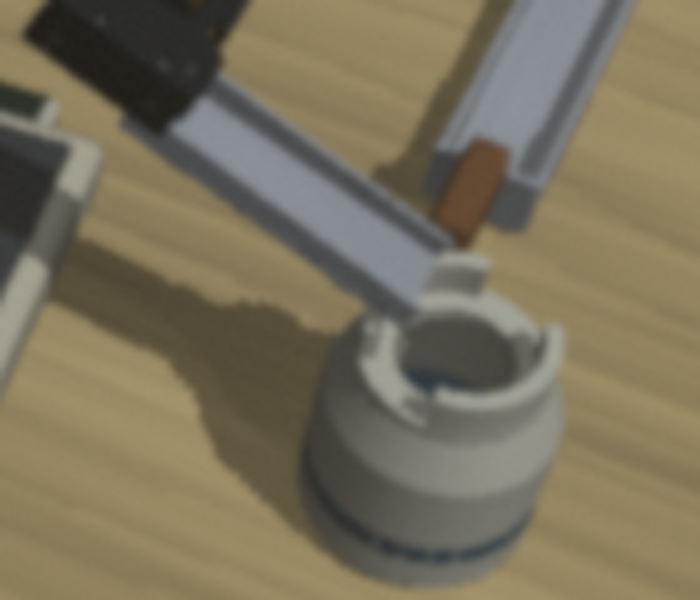

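```bash
python3 - <<'E'
from h import *
s=snap('side','s24.png')
go(pose()[0],pose()[1]+[0,-.02,.03])
go(down(0),[.458,.10,.26])
go(down(17),[.487,-.067,.16])
E
```

```text
GO [0.0301, -0.0198, -0.0] [0.0, 0.0, 0.0]
GO [0.0427, 0.0137, -0.0002] [-0.01, 0.04, 23.0]
GO [0.1574, 0.171, 0.0286] [3.4, -16.73, 22.83]
```

View pics/s24.png

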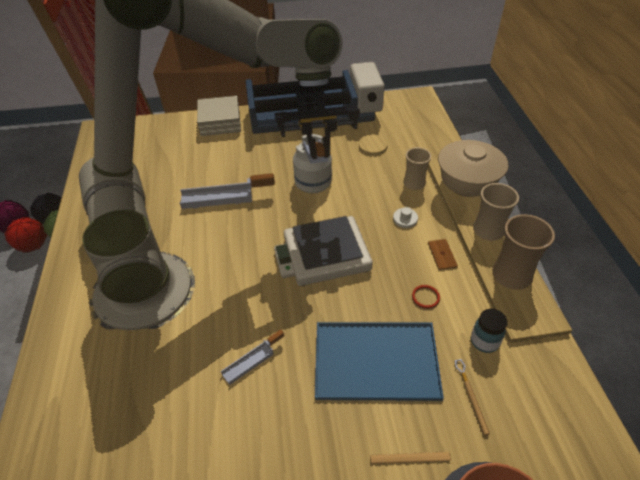

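```bash
python3 -m creep '[[0.015,-0.01,0,0,0,0,0.01],[0.03,-0.02,0,0,0,2,0.01],[0.036,-0.01,0,0,0,9,0.01],[0.042,0.005,0,0,0,16,0.01],[0.043,0.014,0,0,0,23,0.01],[0.043,0.014,0,0,0,23,0.01]]'
python3 - <<'E'
from h import *
go(down(17),[.487,-.067,.15])
E
```

```text
t: 23.8
tcp_pos: [0.4581, 0.0978, 0.2593]
orientation: [-1.208, 1.213, -1.21]
ft_force: [-0.4, -0.1, -1.5]
opening: 0.198
GO [0.1648, 0.1091, 0.0295] [0.06, -17.18, -0.07]
```

```bash
python3 -m creep '[[0.025,0,0.005,0,-3,0,0.01],[0.06,0,0.011,0,-6,0,0.01],[0.1,0.01,0.018,0,-10,0,0.01],[0.135,0.03,0.024,0,-14,0,0.01],[0.155,0.06,0.028,0,-17,0,0.01],[0.164,0.09,0.029,0,-17.2,0,0.01],[0.165,0.109,0.029,0,-17.2,0,0.01],[0.165,0.109,0.029,0,-17.2,0,0.01]]'
python3 - <<'E'
from h import *
d=snap('wrist','w25.png'); print(pose()[1])
go(down(17),[.487,-.067,.107])
E
```

```text
t: 24.6
tcp_pos: [0.4867, -0.0649, 0.1489]
orientation: [-1.34, 0.988, -0.981]
ft_force: [-0.0, 0.2, -2.5]
opening: 0.197
[ 0.48741865 -0.06483549  0.15053512]
GO [0.0019, 0.0435, -0.0009] [0.14, 0.3, 0.02]
```

View pics/w25.png

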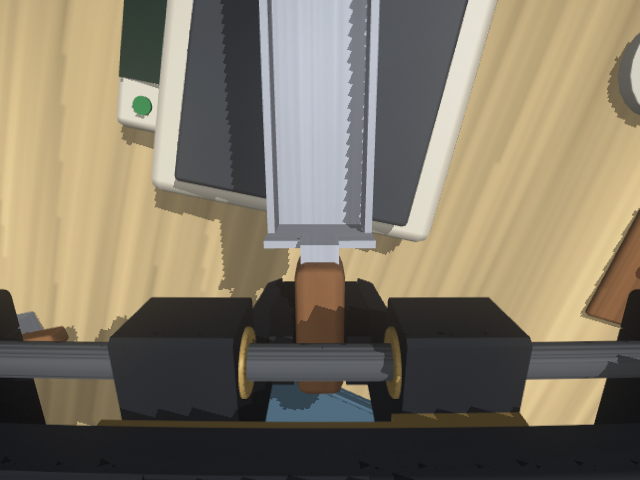

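```bash
python3 - <<'E'
from h import *
d=snap('wrist'); R0,p=pose()
a,b=onz(d,(175.5,178),.055),onz(d,(404.5,226),.055); v=b-a; L=np.linalg.norm(v); v/=L
n=np.array([-v[1],v[0],0]); print(a,b,L,'yaw edge',np.degrees(np.arctan2(v[1],v[0])),'plat c',(a+b)/2+n*.0725)
print('scoop origin est (kin)',p+R0.apply([-.105,.048,0]),p)
# camera: back wall top corners (z = scoop .034): 
zt=p[2]-.048+.034
l,r=onz(d,(264.5,240),zt),onz(d,(376,240),zt); print('backwall',l,r,np.linalg.norm(l-r)); w=(r-l)/np.linalg.norm(r-l); m=(l+r)/2; print('origin cam',m+np.array([-w[1],w[0],0])*.075)
E
```

```text
[ 0.39056951 -0.04769421  0.055     ] [ 0.53259951 -0.03472775  0.055     ] 0.14262065402826193 yaw edge 5.216291367343372 plat c [0.45499312 0.03098877 0.055     ]
scoop origin est (kin) [0.45663063 0.03527649 0.10334636] [ 0.48788029 -0.06489059  0.15150251]
backwall [ 0.45744677 -0.04240446  0.13750251] [ 0.49890919 -0.02950545  0.13750251] 0.043422531640097684
origin cam [0.45589863 0.0356595  0.13750251]
```

```bash
python3 -m creep '[[0.004,0.01,-0.002,0,0,0,0.01],[0.004,0.025,-0.002,0,0,0,0.01],[0.004,0.037,-0.002,0,0,0,0.01],[0.004,0.042,-0.002,0,0,0,0.01],[0.004,0.044,-0.002,0,0,0,0.01],[0.004,0.0455,-0.002,0,0,0,0.01],[0.004,0.046,-0.002,0,0,0,0.01],[0.004,0.046,-0.002,0,0,0,0.01]]'
python3 -m creep '[[0,0.001,0,0,0,0,0.01],[0,0.001,0,0,0,0,0.01]]'
```

```text
t: 25.5
tcp_pos: [0.4868, -0.0698, 0.1051]
orientation: [-1.337, 0.984, -0.985]
ft_force: [0.0, 0.8, -0.8]
opening: 0.203
t: 25.7
tcp_pos: [0.4867, -0.0698, 0.1039]
orientation: [-1.337, 0.985, -0.985]
ft_force: [0.5, 0.5, -1.6]
opening: 0.194
```

```bash
python3 -m creep '[[0,0.001,0,0,0,0,0.01],[0,0.001,0,0,0,0,0.01]]'
python3 -c "
from h import *
import numpy as np
for i in range(2): snap('wrist','w26.png');print(state()['ft_force'],state()['wrist_torque'],pose()[1])"
```

```text
t: 25.9
tcp_pos: [0.4868, -0.0699, 0.103]
orientation: [-1.337, 0.984, -0.985]
ft_force: [0.1, -1.0, 2.0]
opening: 0.198
[ 0.35486819 -0.58622201  2.794879  ] [-0.08885596  0.06497117 -0.01632386] [ 0.48682635 -0.0698681   0.10304543]
[-0.27381755 -1.28004215  2.85261514] [-0.17672473  0.05732197  0.05445586] [ 0.48684079 -0.06986269  0.10305483]
```

```bash
python3 -m creep '[[0,0,0,0,0,0,0.03],[0,0,0,0,0,0,0.045],[0,0,0,0,0,0,0.045],[0,0,0,0,0,0,0.045],[0,-0.02,0,0,0,0,0.045],[0,-0.06,0,0,0,0,0.045],[0,-0.11,0,0,0,0,0.045],[0,-0.13,0,0,0,0,0.045]]'
python3 - <<'E'
from h import *
d=snap('wrist','w27.png'); R0,p=pose();print(p)
c=snap('scene','n27.png');s=snap('side','s27.png')
cv2.imwrite('pics/s27c.png',cv2.resize(s['color'][180:320,250:450,::-1],(800,560),interpolation=cv2.INTER_CUBIC))
E
```

```text
t: 26.8
tcp_pos: [0.4874, -0.07, 0.2369]
orientation: [-1.335, 0.98, -0.989]
ft_force: [0.4, -0.1, -0.5]
opening: 0.508
[ 0.48797547 -0.07014452  0.23825752]
```

View pics/w27.png

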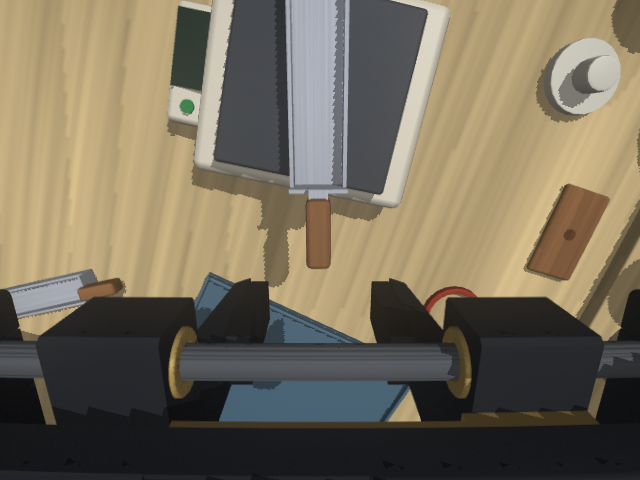

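View pics/s27c.png

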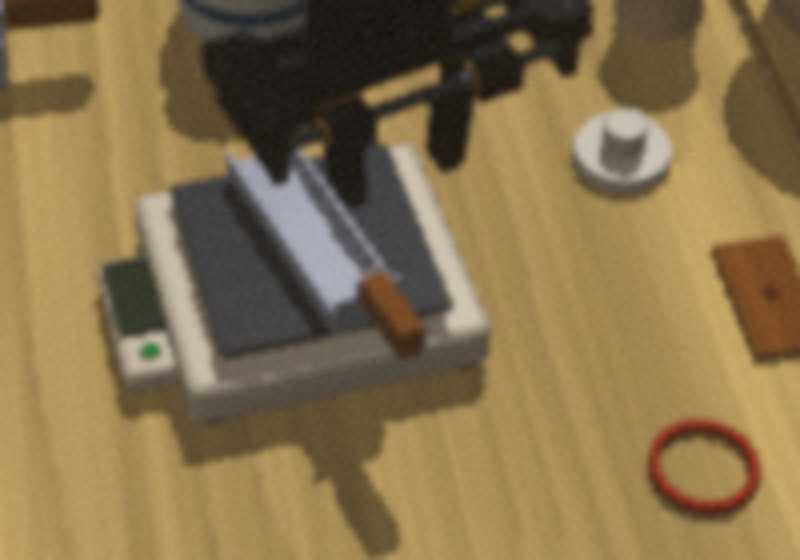

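```bash
python3 - <<'E'
from h import *
s=snap('side')
print('glaze top',onz(s,(491,319),.085),'base?')
print('rib corners',[onz(s,p,.007).round(3).tolist() for p in((429,241),(447,239),(456,266),(439,269))])
print('cup',onz(s,(417,155),.1))
for nm in('side','scene'):
    d=snap(nm);hsv=cv2.cvtColor(d['color'],cv2.COLOR_RGB2HSV)
    red=cv2.inRange(hsv,(0,130,60),(8,255,255))|cv2.inRange(hsv,(172,130,60),(180,255,255))
    n,l,st,c=cv2.connectedComponentsWithStats(red)
    for i in range(1,n):
        if st[i,4]>60:
            ys,xs=np.nonzero(l==i); 
            if xs.max()-xs.min()<40 and 200<ys.min()<330:
                e=cv2.fitEllipse(cv2.convexHull(np.stack([xs,ys],1))); print(nm,e,onz(d,e[0],.008))
go(down(-28.5),[.660,-.141,.20])
E
```

```text
glaze top [ 0.75198027 -0.2748275   0.085     ] base?
rib corners [[0.721, 0.024, 0.007], [0.769, 0.023, 0.007], [0.762, -0.068, 0.007], [0.718, -0.069, 0.007]]
cup [0.74509879 0.25840816 0.1       ]
side ((23.308624267578125, 232.64688110351562), (31.6002254486084, 37.366729736328125), 71.62163543701172) [-0.31533135  0.23752666  0.008     ]
side ((425.48358154296875, 296.2334289550781), (21.961397171020508, 27.130277633666992), 104.88092803955078) [ 0.6610777  -0.14364028  0.008     ]
scene ((247.14175415039062, 309.1129455566406), (20.785818099975586, 25.276657104492188), 76.40215301513672) [ 0.66395303 -0.1391449   0.008     ]
GO [0.1198, 0.0307, 0.145] [0.17, 45.74, -0.05]
```

```bash
python3 -m creep '[[0.02,0,0.025,0,8,0,0.078],[0.04,0.01,0.05,0,16,0,0.078],[0.06,0.015,0.075,0,24,0,0.078],[0.08,0.02,0.1,0,32,0,0.078],[0.1,0.03,0.125,0,40,0,0.078],[0.12,0.03,0.145,0,45.7,0,0.078],[0.12,0.03,0.145,0,45.7,0,0.078]]' 
python3 - <<'E'
from h import *
d=snap('wrist','w28.png'); print(pose()[1])
hsv=cv2.cvtColor(d['color'],cv2.COLOR_RGB2HSV)
red=cv2.inRange(hsv,(0,130,60),(8,255,255))|cv2.inRange(hsv,(172,130,60),(180,255,255)); 
n,l,st,c=cv2.connectedComponentsWithStats(red)
for i in range(1,n):
    if st[i,4]>300: ys,xs=np.nonzero(l==i); e=cv2.fitEllipse(cv2.convexHull(np.stack([xs,ys],1))); print(st[i],e,onz(d,e[0],.006))
E
```

```text
t: 27.8
tcp_pos: [0.6621, -0.1427, 0.1993]
orientation: [-0.932, 1.57, -1.565]
ft_force: [-1.4, 0.1, 0.3]
opening: 0.883
[ 0.66092815 -0.14181571  0.19996284]
[ 283  178   73   72 1445] ((318.8080139160156, 213.523193359375), (71.90613555908203, 72.95743560791016), 95.69904327392578) [ 0.66222264 -0.14014281  0.006     ]
```

View pics/w28.png

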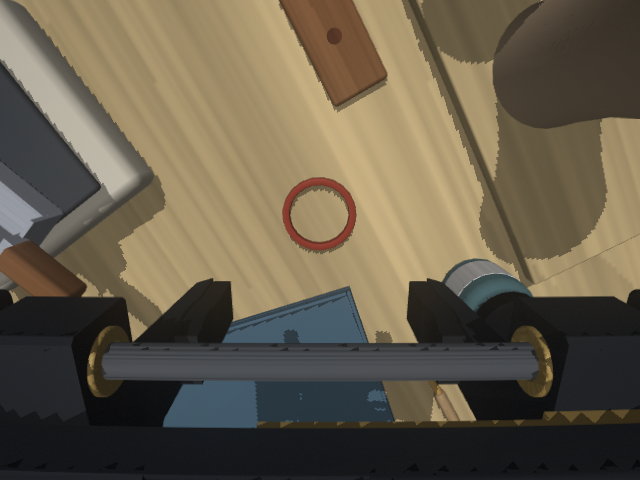

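```bash
python3 -c "
from h import *
go(down(-28.5),[.662,-.1405,.06]); go(down(-28.5),[.662,-.1405,.0275])"
```

```text
GO [-0.0017, 0.14, 0.0008] [0.21, 0.05, 0.03]
GO [-0.0017, 0.1725, 0.001] [0.21, 0.05, 0.03]
```

```bash
python3 -m creep '[[-0.001,0.04,0,0,0,0,0.078],[-0.001,0.08,0,0,0,0,0.078],[-0.001,0.12,0,0,0,0,0.078],[-0.001,0.14,0,0,0,0,0.078],[-0.001,0.14,0,0,0,0,0.078],[-0.001,0.14,0,0,0,0,0.078]]' 
python3 - <<'E'
from h import *
d=snap('wrist','w29.png'); print(pose()[1])
go(down(-28.5),[.662,-.1405,.0275])
E
```

```text
t: 28.45
tcp_pos: [0.661, -0.1402, 0.0634]
orientation: [-0.932, 1.564, -1.564]
ft_force: [0.7, -0.2, -0.3]
opening: 0.881
[ 0.66144499 -0.14047114  0.06431557]
GO [-0.0002, 0.0368, 0.0004] [-0.11, 0.08, -0.01]
```

View pics/w29.png

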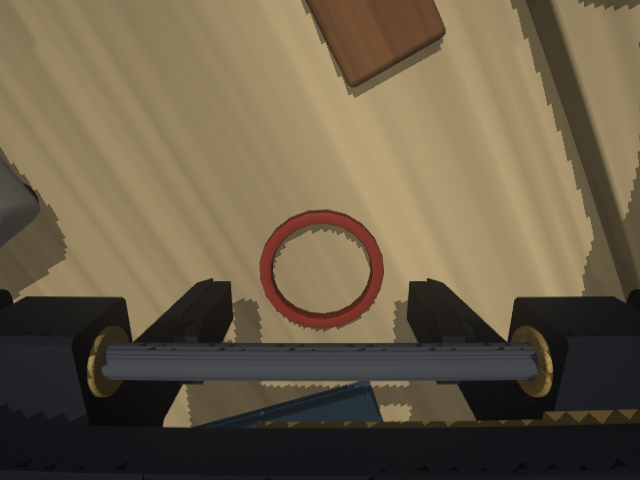

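```bash
python3 - <<'E'
from h import *
d=snap('wrist'); print(onz(d,(322,269),.008),pose()[1])
E
python3 -m creep '[[0,0.02,0,0,0,0,0.078],[0,0.032,0,0,0,0,0.078],[0,0.035,0,0,0,0,0.078],[0,0.035,0,0,0,0,0.078]]' 8
```

```text
[ 0.66357252 -0.13961921  0.008     ] [ 0.66162423 -0.14056759  0.06464913]
t: 28.95
tcp_pos: [0.6612, -0.1405, 0.0279]
orientation: [-0.932, 1.565, -1.565]
ft_force: [0.7, 0.0, 0.3]
opening: 0.887
```

```bash
python3 -m creep '[[-0.0015,0.0015,0,0,0,0,0.078],[-0.0015,0.0015,0,0,0,0,0.06],[-0.0015,0.0015,0,0,0,0,0.06],[-0.0015,0.0015,0,0,0,0,0.06],[-0.0015,0.0015,0,0,0,0,0.06],[-0.0015,0.0015,0,0,0,0,0.06]]' 10
python3 -m creep '[[0,-0.01,0,0,0,0,0.06],[0,-0.03,0,0,0,0,0.06],[0,-0.06,0,0,0,0,0.06],[0,-0.09,0,0,0,0,0.06],[0,-0.14,0,0,0,0,0.06],[0,-0.19,0,0,0,0,0.06]]'
python3 -c "
from h import *
d=snap('wrist','w30.png'); print(pose()[1])
go(down(-28.5),[.459,.3145,.24])"
```

```text
t: 29.55
tcp_pos: [0.6621, -0.1392, 0.0267]
orientation: [-0.931, 1.564, -1.565]
ft_force: [0.0, 1.2, 3.7]
opening: 0.729
t: 30.15
tcp_pos: [0.6613, -0.1391, 0.2182]
orientation: [-0.933, 1.566, -1.564]
ft_force: [0.8, -1.1, 0.1]
opening: 0.733
[ 0.66345505 -0.13981014  0.22825846]
GO [-0.302, -0.0168, -0.396] [-0.8, 0.04, -0.09]
```

View pics/w30.png

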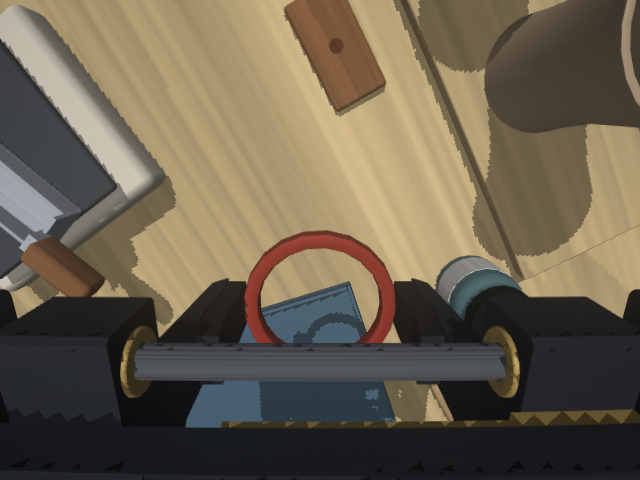

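```bash
python3 -m creep '[[-0.02,-0.015,-0.03,0,0,0,0.06],[-0.05,-0.015,-0.07,0,0,0,0.06],[-0.08,-0.015,-0.11,0,0,0,0.06],[-0.11,-0.015,-0.15,0,0,0,0.06],[-0.14,-0.015,-0.19,0,0,0,0.06],[-0.17,-0.015,-0.23,0,0,0,0.06],[-0.2,-0.015,-0.27,0,0,0,0.06],[-0.23,-0.015,-0.305,0,0,0,0.06]]'
python3 -m creep '[[-0.025,0,-0.03,0,0,0,0.06],[-0.045,0,-0.06,0,0,0,0.06],[-0.06,0,-0.08,0,0,0,0.06],[-0.072,0,-0.091,0,0,0,0.06],[-0.072,0,-0.091,0,0,0,0.06],[-0.072,0,-0.091,0,0,0,0.06]]'
python3 -c "
from h import *
d=snap('wrist','w31.png'); print(pose()[1])
go(down(-28.5),[.459,.3145,.24])"
```

```text
t: 31.0
tcp_pos: [0.5018, 0.21, 0.2318]
orientation: [-0.932, 1.565, -1.565]
ft_force: [0.5, 0.2, -0.6]
opening: 0.728
t: 31.6
tcp_pos: [0.4581, 0.3145, 0.2313]
orientation: [-0.932, 1.565, -1.565]
ft_force: [0.2, -0.4, -0.3]
opening: 0.735
[0.45827371 0.31411599 0.23122012]
GO [-0.0007, -0.0088, 0.0005] [-0.01, -0.02, 0.02]
```

View pics/w31.png

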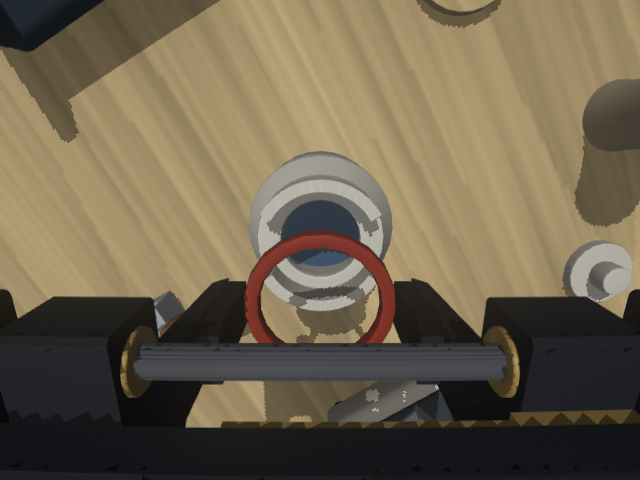

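```bash
python3 - <<'E'
from h import *
a=cv2.imread('pics/w31.png'); b=cv2.resize(a[140:350,230:410],(514,600),interpolation=cv2.INTER_CUBIC); cv2.imwrite('pics/c31.png',b)
c=snap('scene');s=snap('side')
m=np.clip(cv2.resize(c['color'][260:350,420:500,::-1],(480,540),interpolation=cv2.INTER_CUBIC).astype(float)*2,0,255)
cv2.imwrite('pics/n31c.png',m)
E
```

```text
[ WARN:0@2.022] global loadsave.cpp:1063 imwrite_ Unsupported depth image for selected encoder is fallbacked to CV_8U.
```

View pics/c31.png

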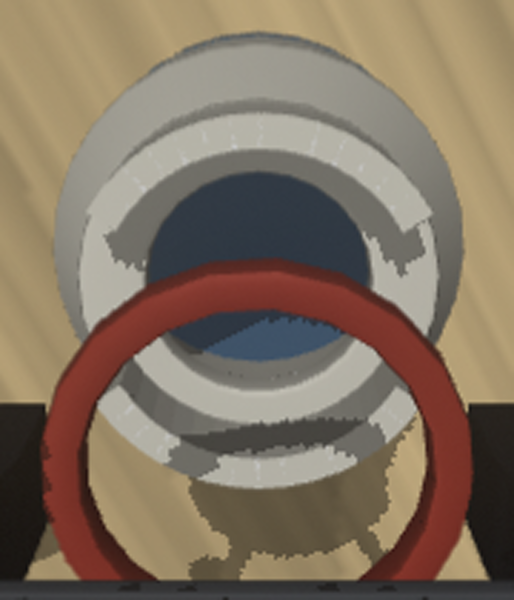

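View pics/n31c.png

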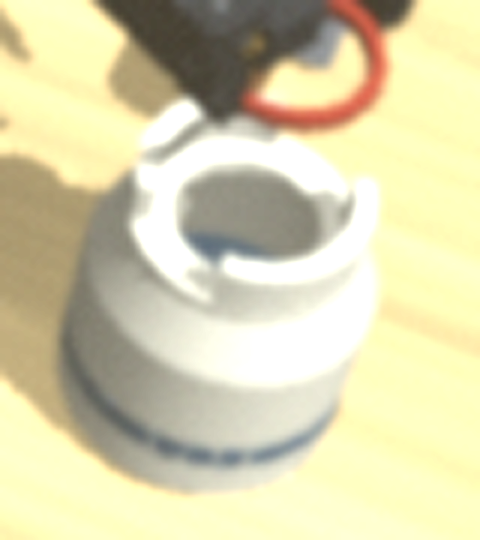

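```bash
python3 -c "
from h import *
go(down(-28.5),[.43,.20,.245])"
```

```text
GO [0.1137, -0.0137, 0.0296] [-0.01, -0.05, 0.01]
```

```bash
python3 -m creep '[[0.03,-0.01,0.01,0,0,0,0.06],[0.07,-0.014,0.02,0,0,0,0.06],[0.1,-0.014,0.03,0,0,0,0.06],[0.114,-0.014,0.03,0,0,0,0.06],[0.114,-0.014,0.03,0,0,0,0.06]]'
python3 - <<'E'
from h import *
d=snap('wrist','w32.png')
cv2.imwrite('pics/c32.png',cv2.resize(d['color'][0:180,200:440,::-1],(800,600),interpolation=cv2.INTER_CUBIC))
E
```

```text
t: 32.25
tcp_pos: [0.4295, 0.1993, 0.2456]
orientation: [-0.93, 1.567, -1.567]
ft_force: [0.9, 0.2, -0.8]
opening: 0.732
```

View pics/c32.png

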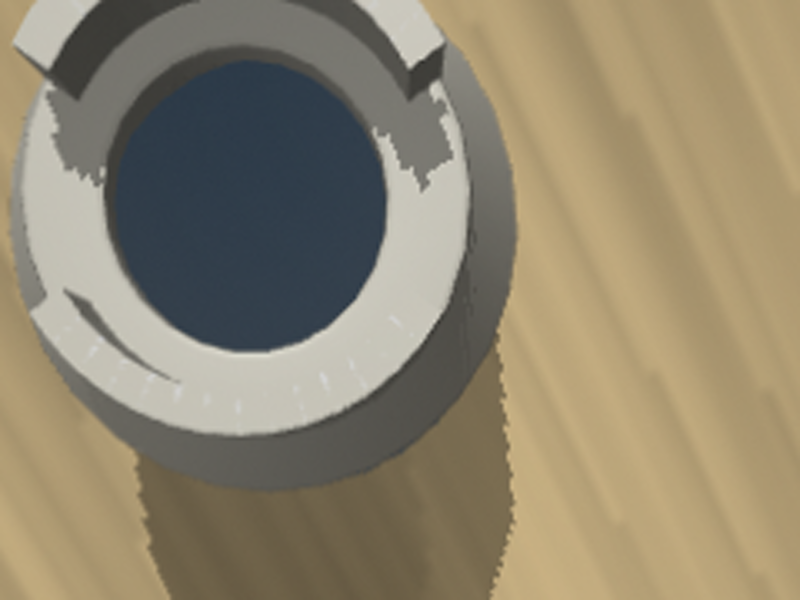

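```bash
python3 - <<'E'
from h import *
d=snap('wrist'); print(np.array(d['cam_to_world'])[:3,3])
im=d['color'].copy()[:,:,::-1].copy()
for z,r,col in((.116,.027,(0,255,0)),(.008,.045,(0,0,255)),(.028,.036,(255,0,255))):
    t=np.linspace(0,2*np.pi,60); P=np.stack([.459+r*np.cos(t),.3145+r*np.sin(t),0*t+z],1); cv2.polylines(im,[proj(d,P).round().astype(int)],True,col,1)
cv2.imwrite('pics/c33.png',cv2.resize(im[0:180,200:440],(800,600),interpolation=cv2.INTER_NEAREST))
c=np.clip(d['color'][0:180,200:440,::-1].astype(float)*3-60,0,255).astype(np.uint8); cv2.imwrite('pics/c34.png',cv2.resize(c,(800,600)))
E
```

```text
[0.46297353 0.26117227 0.3673571 ]
```

View pics/c33.png

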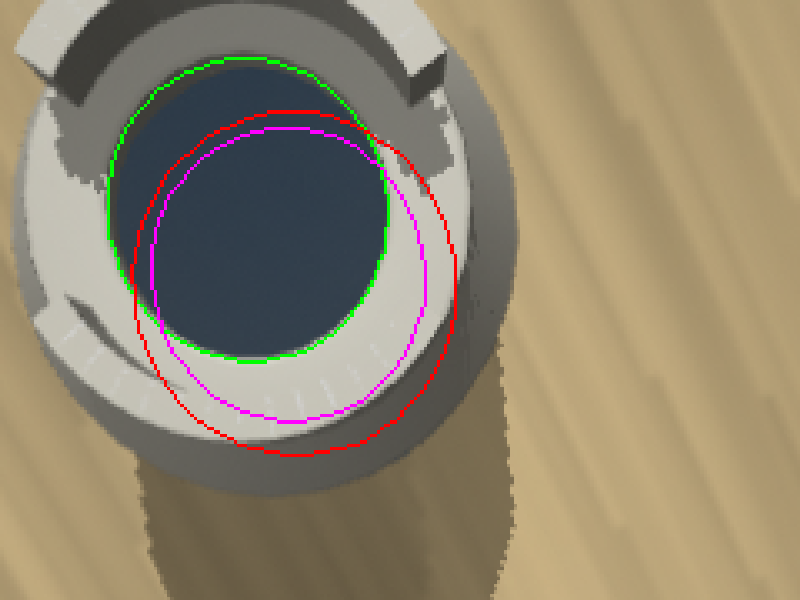

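View pics/c34.png

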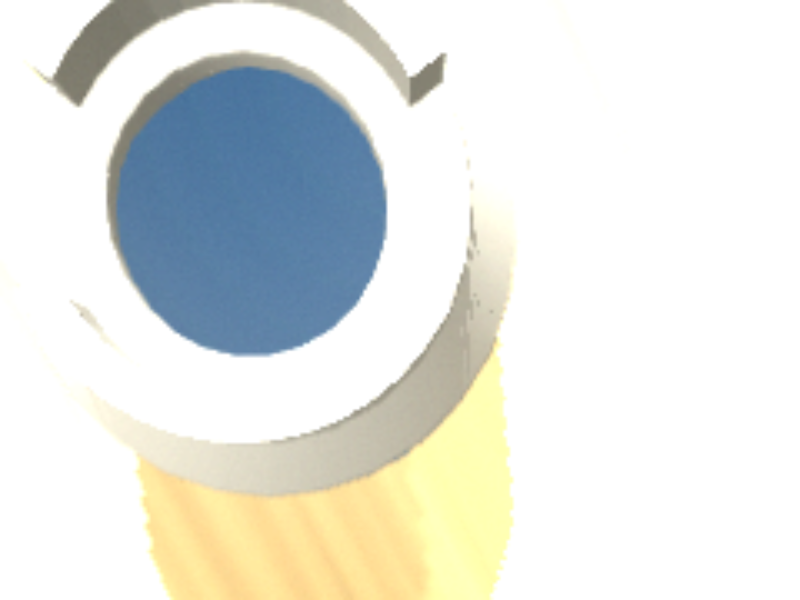

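```bash
python3 - <<'E'
from h import *
out=[]
for nm,b in(('scene',(270,330,435,485)),('side',(120,180,285,340))):
    d=snap(nm); S=12
    im=cv2.resize(d['color'][b[0]:b[1],b[2]:b[3],::-1],None,fx=S,fy=S,interpolation=cv2.INTER_NEAREST); im=np.clip(im.astype(float)*2,0,255).astype(np.uint8)
    for z,r,col in((.116,.027,(0,255,0)),(.008,.045,(0,0,255)),(.04,.045,(255,0,255))):
        t=np.linspace(0,2*np.pi,60); P=np.stack([.459+r*np.cos(t),.3145+r*np.sin(t),0*t+z],1); q=(proj(d,P)-[b[2],b[0]]+.5)*S; cv2.polylines(im,[q.round().astype(int)],True,col,1)
    cv2.imwrite(f'pics/j_{nm}.png',cv2.resize(im,None,fx=.8,fy=.8))
E
```

```text
(no output)
```

View pics/j_scene.png

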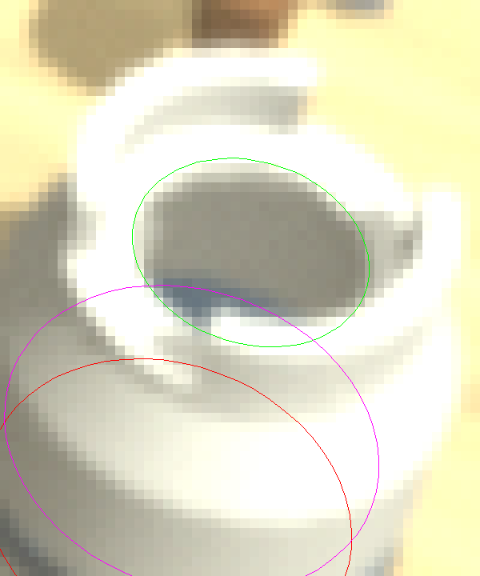

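View pics/j_side.png

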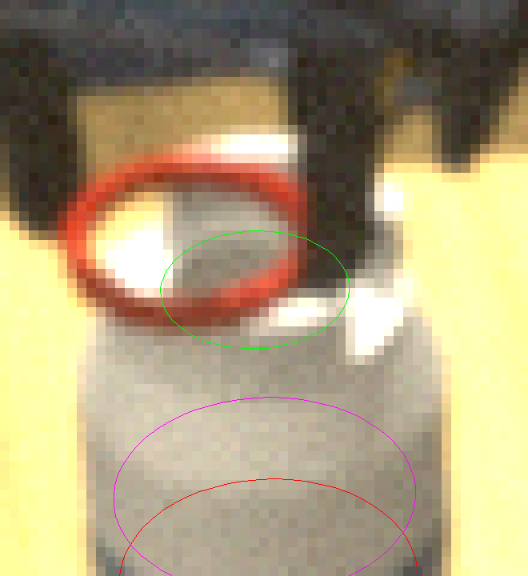

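The uniform blue inside the jar, also seen before the pour in w16, sits at about z 0.04. So it is the band's disc, and it hides the jar floor and the cylinders. No cylinder shows in the scoop, in the tray or on the bench in any view. Next I place the gasket.

```bash
python3 - <<'E'
from h import *
d=snap('wrist','w35.png'); R0,p=pose()
hsv=cv2.cvtColor(d['color'],cv2.COLOR_RGB2HSV)
red=cv2.inRange(hsv,(0,110,50),(8,255,255))|cv2.inRange(hsv,(172,110,50),(180,255,255))
red[:200]=0;red[350:]=0
ys,xs=np.nonzero(red); print(xs.min(),xs.max(),ys.min(), xs[ys==ys.min()].mean())
zt=p[2]-.0185
for px in((xs[ys==ys.min()].mean(),ys.min()),):
    P=onz(d,px,zt); t=R0.inv().apply(P-p); print('tool',t,'centre x',t[0]+.033)
# circle fit of outer edge pts on top plane
pts=[]
for y in range(ys.min(),335,4):
    r=xs[ys==y]; pts+= [onz(d,(r.min()-.5,y),zt),onz(d,(r.max()+.5,y),zt)]
T=np.array([R0.inv().apply(q-p) for q in pts]); A=np.c_[2*T[:,0],2*T[:,2],np.ones(len(T))]; b=T[:,0]**2+T[:,2]**2; s=np.linalg.lstsq(A,b,rcond=None)[0]; print('circ',s[:2],np.sqrt(s[2]+s[0]**2+s[1]**2))
print(p); go(down(-28.5),[.459,.3145,.20])
E
```

```text
244 395 231 321.35714285714283
tool [-0.03238681  0.01850325  0.00087418] centre x 0.0006131918856972021
circ [3.62319737e-04 8.45033159e-05] 0.032417374034951166
[0.42996771 0.20136008 0.24513594]
GO [-0.1133, 0.0452, -0.0283] [0.01, 0.1, -0.01]
```

```bash
sleep 0
python3 -m creep '[[-0.03,0,-0.007,0,0,0,0.06],[-0.065,0,-0.016,0,0,0,0.06],[-0.095,0.01,-0.024,0,0,0,0.06],[-0.11,0.025,-0.028,0,0,0,0.06],[-0.113,0.04,-0.028,0,0,0,0.06],[-0.113,0.045,-0.028,0,0,0,0.06],[-0.113,0.045,-0.028,0,0,0,0.06]]'
python3 - <<'E'
from h import *
d=snap('wrist','w36.png'); R0,p=pose(); print(p)
im=d['color'][:,:,::-1].copy()
for z,r,col in((.116,.027,(0,255,0)),(.136,.0435,(255,0,255)),(.136,.0355,(255,255,0))):
    t=np.linspace(0,2*np.pi,90); P=np.stack([.459+r*np.cos(t),.3145+r*np.sin(t),0*t+z],1); cv2.polylines(im,[proj(d,P).round().astype(int)],True,col,1)
cv2.imwrite('pics/c36.png',cv2.resize(im[150:370,200:440],(654,600),interpolation=cv2.INTER_CUBIC))
go(down(-28.5),[.459,.3145,.165]); go(down(-28.5),[.459,.3145,.1435])
E
```

```text
t: 33.2
tcp_pos: [0.4586, 0.3135, 0.1996]
orientation: [-0.934, 1.565, -1.565]
ft_force: [-0.4, -0.2, -0.6]
opening: 0.734
[0.45892413 0.31334326 0.20041456]
GO [-0.0011, 0.0354, -0.0005] [0.01, 0.06, 0.01]
GO [-0.0011, 0.0569, -0.0005] [0.01, 0.06, 0.01]
```

View pics/c36.png

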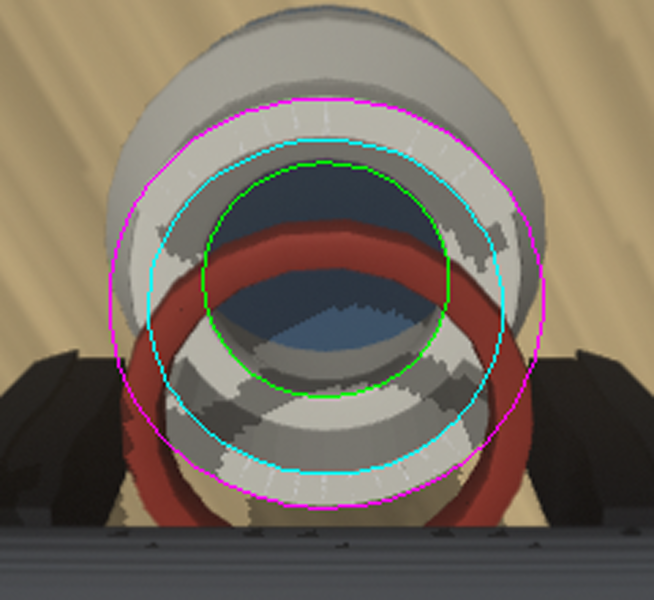

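```bash
python3 -m creep '[[-0.001,0.015,0,0,0,0,0.06],[-0.001,0.03,0,0,0,0,0.06],[-0.001,0.038,0,0,0,0,0.06],[-0.001,0.045,0,0,0,0,0.06],[-0.001,0.05,0,0,0,0,0.06],[-0.001,0.053,0,0,0,0,0.06],[-0.001,0.053,0,0,0,0,0.06]]'
python3 - <<'E'
from h import *
d=snap('wrist','w37.png'); print(pose()[1],state()['ft_force'])
E
```

```text
t: 33.95
tcp_pos: [0.4598, 0.3142, 0.1476]
orientation: [-0.93, 1.565, -1.565]
ft_force: [1.5, 0.8, 0.3]
opening: 0.728
[0.45979197 0.31424933 0.14759264] [ 1.31610942  0.73258634 -0.40466779]
```

View pics/w37.png

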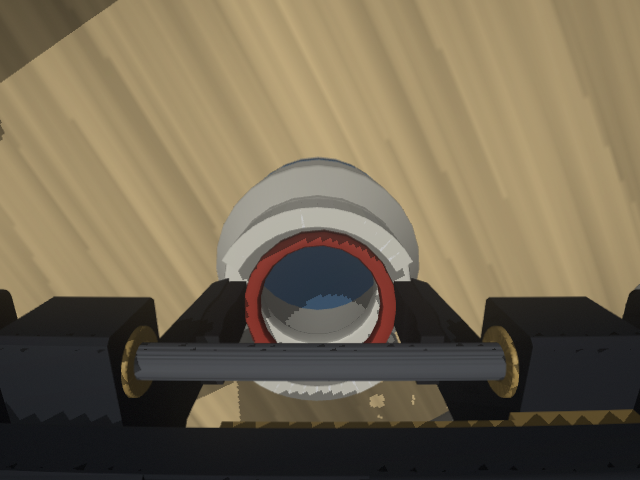

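```bash
python3 -m creep '[[0,0.002,0,0,0,0,0.06],[0,0.0035,0,0,0,0,0.06],[0,0.0035,0,0,0,0,0.06]]'
python3 -m creep '[[0,0,0,0,0,0,0.068],[0,0,0,0,0,0,0.074],[0,0,0,0,0,0,0.074],[0,0,0,0,0,0,0.074],[0,0,0,0,0,0,0.074],[0,-0.02,0,0,0,0,0.074],[0,-0.06,0,0,0,0,0.074],[0,-0.11,0,0,0,0,0.074]]'
python3 - <<'E'
from h import *
d=snap('wrist','w38.png'); print(pose()[1],state()['ft_force'])
E
```

```text
t: 34.3
tcp_pos: [0.4598, 0.3142, 0.1441]
orientation: [-0.93, 1.564, -1.565]
ft_force: [2.2, 0.6, 3.1]
opening: 0.724
t: 35.1
tcp_pos: [0.4588, 0.3138, 0.2537]
orientation: [-0.936, 1.567, -1.566]
ft_force: [-0.4, 0.4, -0.5]
opening: 0.842
[0.46094669 0.31485403 0.26330672] [ 0.42393269 -0.66510765  6.67205086]
```

View pics/w38.png

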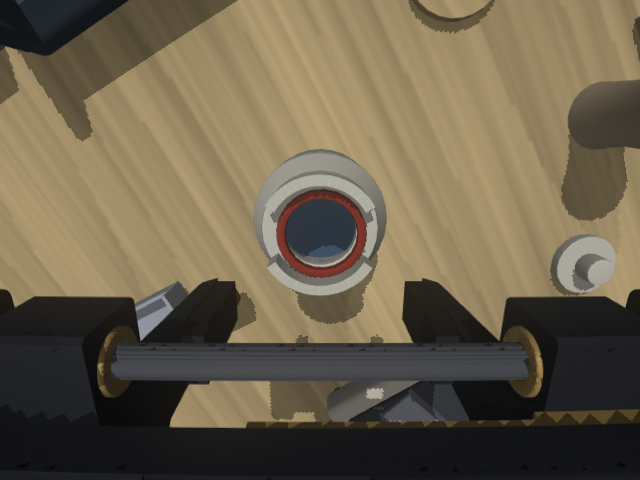

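```bash
python3 - <<'E'
from h import *
d=snap('wrist')
hsv=cv2.cvtColor(d['color'],cv2.COLOR_RGB2HSV)
red=cv2.inRange(hsv,(0,110,50),(8,255,255))|cv2.inRange(hsv,(172,110,50),(180,255,255)); red[:180]=0;red[290:]=0
ys,xs=np.nonzero(red); e=cv2.fitEllipse(cv2.convexHull(np.stack([xs,ys],1))); c=onz(d,e[0],.124); print(e,c, 2*np.linalg.norm(onz(d,(e[0][0]+e[1][1]/2,e[0][1]),.124)-c))
im=d['color'][:,:,::-1].copy()
for z,r,col in((.124,.033,(0,255,0)),(.124,.0265,(0,255,0)),(.136,.0435,(255,0,255))):
    t=np.linspace(0,2*np.pi,90); P=np.stack([.459+r*np.cos(t),.3145+r*np.sin(t),0*t+z],1); cv2.polylines(im,[proj(d,P).round().astype(int)],True,col,1)
cv2.imwrite('pics/c38.png',cv2.resize(im[140:310,240:410],(600,600),interpolation=cv2.INTER_CUBIC))
print('lid',onz(d,(602,268),.034), onz(d,(585,265),.012))
s=snap('side');print('lid side',onz(s,(405.5,211),.034)); c=snap('scene'); print('scene',onz(c,(336,352.5),.034))
cv2.imwrite('pics/c39.png',np.hstack([cv2.resize(s['color'][195:235,385:425,::-1],(400,400)),cv2.resize(c['color'][335:380,315:360,::-1],(400,400))]))
E
```

```text
((317.189453125, 234.88455200195312), (83.7327651977539, 86.05841827392578), 92.49858856201172) [0.45990107 0.31406357 0.124     ] 0.06466544963746286
lid [0.69729293 0.11574302 0.034     ] [0.69352878 0.11276312 0.012     ]
lid side [0.68063983 0.11542885 0.034     ]
scene [0.67695062 0.11695009 0.034     ]
```

View pics/c38.png

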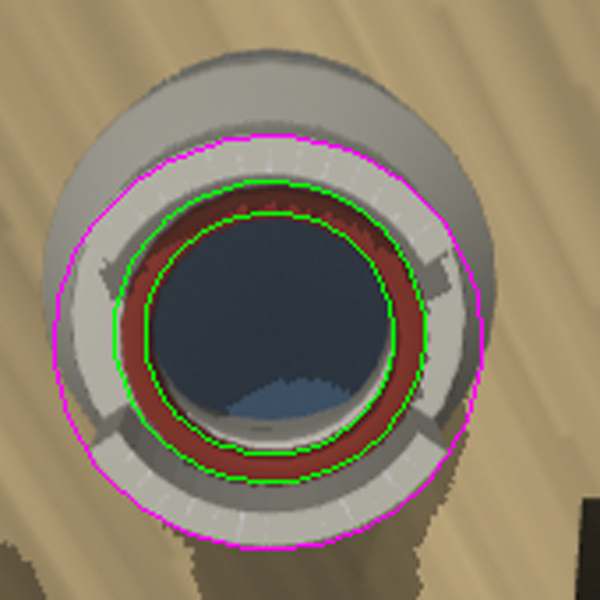

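View pics/c39.png

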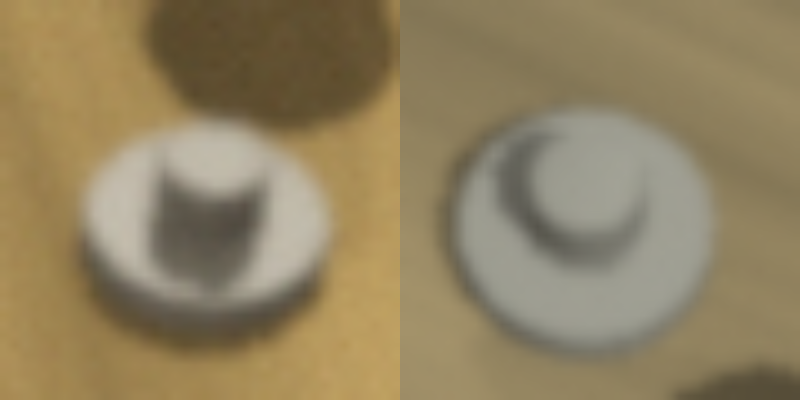

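```bash
python3 - <<'E'
from h import *
s=snap('side');c=snap('scene');print(onz(s,(406.3,211),.034),onz(c,(336.4,355.8),.034))
go(down(-28.5),[.682,.117,.20])
E
```

```text
[0.68271975 0.11505395 0.034     ] [0.68375579 0.12165432 0.034     ]
GO [0.0667, 0.0521, 0.29] [0.09, 0.04, 0.12]
```

```bash
python3 -m creep '[[0.01,0,0.045,0,0,0,0.05],[0.02,0,0.09,0,0,0,0.05],[0.03,0,0.135,0,0,0,0.05],[0.04,0.01,0.18,0,0,0,0.05],[0.05,0.03,0.22,0,0,0,0.05],[0.06,0.05,0.26,0,0,0,0.05],[0.066,0.05,0.29,0,0,0,0.05],[0.066,0.05,0.29,0,0,0,0.05]]'
python3 - <<'E'
from h import *
d=snap('wrist','w40.png'); print(pose()[1])
E
```

```text
t: 36.2
tcp_pos: [0.6844, 0.1147, 0.2]
orientation: [-0.934, 1.57, -1.567]
ft_force: [-0.5, 0.6, 0.4]
opening: 0.568
[0.68328355 0.11646645 0.20101836]
```

View pics/w40.png

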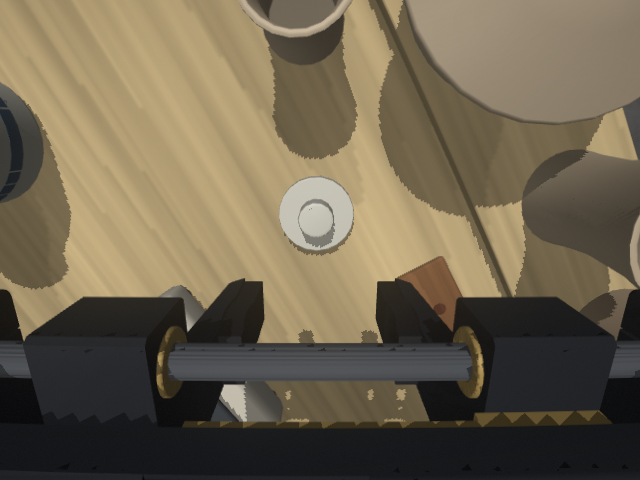

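```bash
python3 - <<'E'
from h import *
d=snap('wrist'); print(pose()[1])
a=onz(d,(316.5,217.5),.034);b=onz(d,(316.5,214.5),.012);print(a,b); m=(a+b)/2
go(down(-28.5),[m[0],m[1],.08]);go(down(-28.5),[m[0],m[1],.040])
E
```

```text
[0.68259611 0.11769021 0.20196388]
[0.68284241 0.12167567 0.034     ] [0.68154722 0.11979682 0.012     ]
GO [-0.0026, 0.122, -0.0015] [0.16, -0.0, 0.07]
GO [-0.0027, 0.162, -0.0014] [0.16, -0.0, 0.07]
```

```bash
python3 -m creep '[[-0.003,0.04,-0.001,0,0,0,0.05],[-0.003,0.08,-0.001,0,0,0,0.05],[-0.003,0.11,-0.001,0,0,0,0.05],[-0.003,0.122,-0.001,0,0,0,0.05],[-0.003,0.122,-0.001,0,0,0,0.05]]'
python3 - <<'E'
from h import *
d=snap('wrist','w41.png'); print(pose()[1])
E
```

```text
t: 36.8
tcp_pos: [0.6824, 0.1219, 0.0807]
orientation: [-0.935, 1.566, -1.563]
ft_force: [0.4, -0.0, 0.3]
opening: 0.567
[0.68333781 0.1217073  0.08252678]
```

View pics/w41.png

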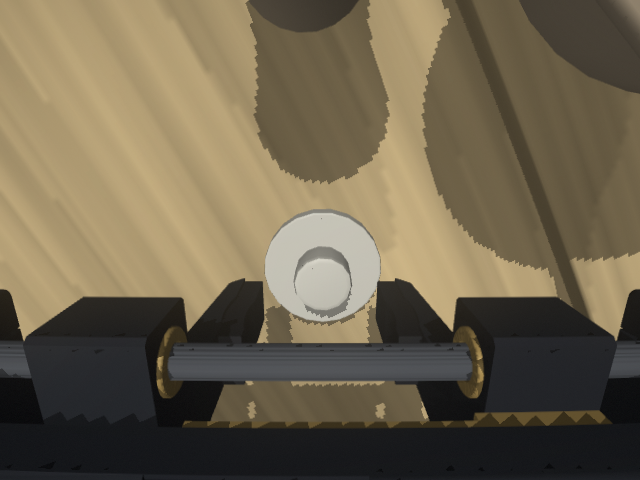

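```bash
python3 - <<'E'
from h import *
d=snap('wrist'); print(pose()[1]); m=onz(d,(322.5,284.5),.034);print(m)
go(down(-28.5),[m[0],m[1],.0405])
E
```

```text
[0.68390721 0.12149306 0.08356049]
[0.6829694  0.11766847 0.034     ]
GO [0.0039, 0.0431, 0.0009] [-0.12, 0.07, -0.07]
```

```bash
python3 -m creep '[[0.002,0.02,0,0,0,0,0.05],[0.002,0.035,0,0,0,0,0.05],[0.002,0.042,0,0,0,0,0.05],[0.002,0.042,0,0,0,0,0.05]]' 10
python3 -c "
from h import *
d=snap('wrist','w42.png'); print(pose()[1],state()['ft_force'])"
```

```text
t: 37.3
tcp_pos: [0.6823, 0.1193, 0.0393]
orientation: [-0.933, 1.566, -1.565]
ft_force: [-0.6, -0.1, -0.1]
opening: 0.571
[0.68269194 0.1192863  0.04005356] [-0.38715702  0.46631475 -0.31673139]
```

View pics/w42.png

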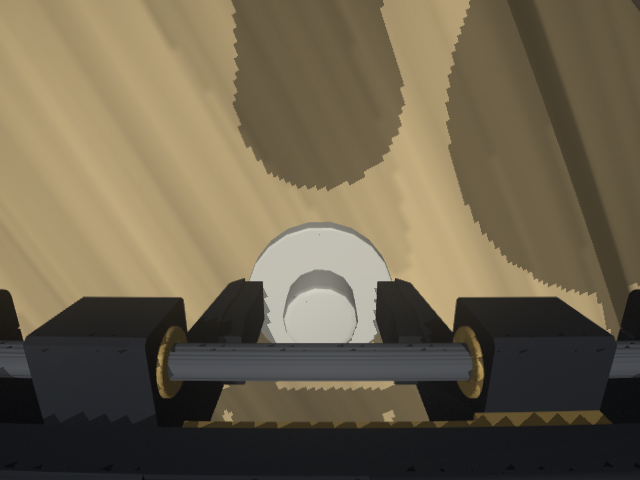

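```bash
python3 -m creep '[[0,0,0,0,0,0,0.02],[0,0,0,0,0,0,0.02],[0,0,0,0,0,0,0.02],[0,0,0,0,0,0,0.02],[0,0,0,0,0,0,0.02]]' 30
python3 -m creep '[[0,-0.01,0,0,0,0,0.02],[0,-0.03,0,0,0,0,0.02],[0,-0.06,0,0,0,0,0.02],[0,-0.1,0,0,0,0,0.02],[0,-0.15,0,0,0,0,0.02],[0,-0.19,0,0,0,0,0.02],[0,-0.19,0,0,0,0,0.02]]'
python3 - <<'E'
from h import *
d=snap('wrist','w43.png'); R0,p=pose(); print(p,state()['ft_force'])
go(down(-28.5),[.459,.3145,.22])
E
```

```text
t: 37.85
tcp_pos: [0.6828, 0.1192, 0.0404]
orientation: [-0.931, 1.564, -1.565]
ft_force: [-1.0, 0.2, 2.7]
opening: 0.331
t: 38.55
tcp_pos: [0.6838, 0.1193, 0.2371]
orientation: [-0.921, 1.557, -1.568]
ft_force: [0.6, -0.9, -1.1]
opening: 0.33
[0.68296671 0.1192903  0.23306863] [-0.44939503  0.07258366 -3.37935027]
GO [-0.0649, 0.0118, -0.29] [-0.28, 0.04, -0.15]
```

View pics/w43.png

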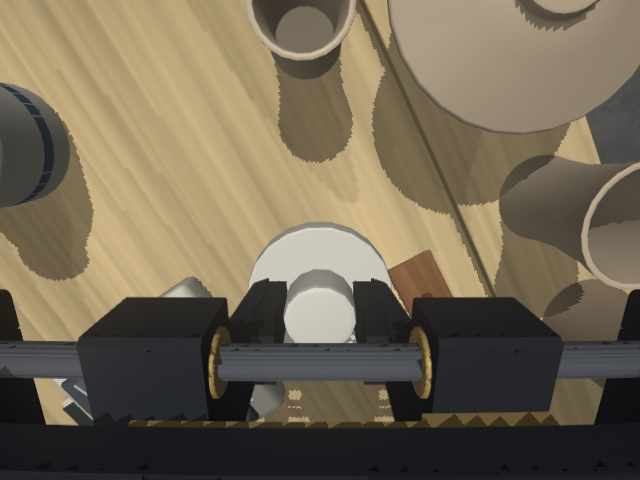

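```bash
python3 - <<'E'
from h import *
d=snap('wrist'); R0,p=pose()
a=d['color'][215:350,230:410,::-1]; cv2.imwrite('pics/c43.png',cv2.resize(a,(800,600),interpolation=cv2.INTER_CUBIC))
hsv=cv2.cvtColor(d['color'],cv2.COLOR_RGB2HSV); m=cv2.inRange(hsv,(0,0,120),(180,45,255)); m[:215]=0;m[340:]=0;m[:,:235]=0;m[:,405:]=0
n,l,st,c=cv2.connectedComponentsWithStats(m); i=1+np.argmax(st[1:,4]); print(st[i]); ys,xs=np.nonzero(l==i)
T=[]
for x in range(265,378,4):
    y=ys[xs==x].min() if (xs==x).any() else None
    if y is not None: T.append(R0.inv().apply(onz(d,(x,y-.5),p[2]-.0404+.012)-p))
T=np.array(T); A=np.c_[2*T[:,0],2*T[:,2],np.ones(len(T))]; b=T[:,0]**2+T[:,2]**2; s=np.linalg.lstsq(A,b,rcond=None)[0]; print('circ',s[:2],np.sqrt(s[2]+s[0]**2+s[1]**2)); print(T[len(T)//2], 'x centre by r=33:',T[:,0].min()+.033)
E
```

```text
[  248   222   143   118 10116]
circ [-0.00331435  0.00069224] 0.03053641899081485
[-0.03370454  0.02841009  0.00143306] x centre by r=33: -0.0007171453587001136
```

View pics/c43.png

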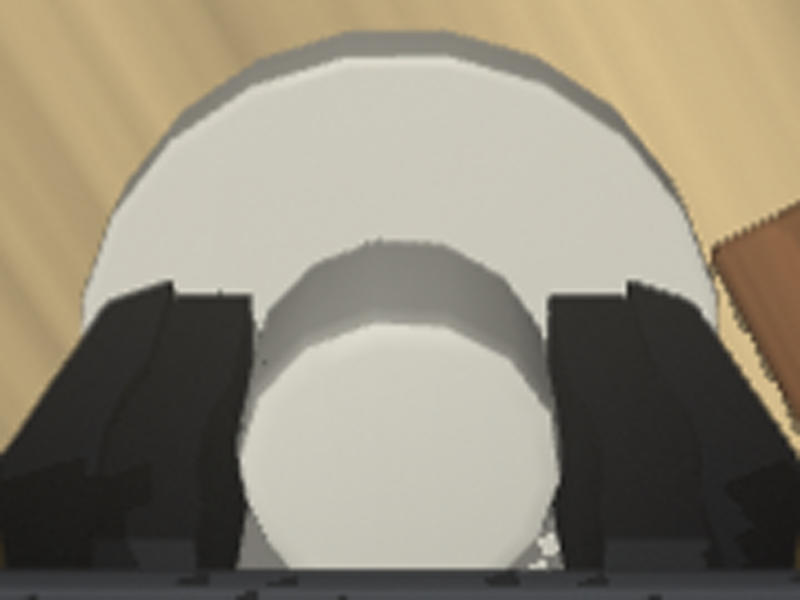

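```bash
python3 - <<'E'
from h import *
d=snap('wrist'); R0,p=pose()
for y,h in((227.8,.012),(221.8,0)):
    t=R0.inv().apply(onz(d,(320,y),p[2]-.0404+h)-p); print(t, t[0]+.033)
t=R0.inv().apply(onz(d,(320,215+323/4.444),p[2]-.0404+.034)-p); print('boss top front',t,t[0]+.015)
for x in(230+84/4.444,230+717/4.444): print(R0.inv().apply(onz(d,(x,215+300/4.444),p[2]-.0404+.010)-p))
E
```

```text
[-0.03102518  0.02836326  0.00061016] 0.0019748186766067252
[-0.03087711  0.04036334  0.00066829] 0.0021228858949330076
boss top front [-0.0125348   0.00638465  0.00049245] 0.0024652048904590766
[-0.00462629  0.03045871 -0.03209181]
[-0.00451751  0.03032828  0.03343704]
```

```bash
python3 -c "
from h import *
go(down(-28.5),[.4594,.3165,.22])"
python3 -m creep '[[-0.006,0.002,-0.03,0,0,0,0.02],[-0.016,0.004,-0.07,0,0,0,0.02],[-0.025,0.006,-0.11,0,0,0,0.02],[-0.034,0.008,-0.15,0,0,0,0.02],[-0.043,0.01,-0.19,0,0,0,0.02],[-0.052,0.011,-0.23,0,0,0,0.02],[-0.06,0.011,-0.265,0,0,0,0.02],[-0.065,0.011,-0.285,0,0,0,0.02]]'
python3 -c "
from h import *
go(down(-28.5),[.4594,.3165,.20])"
```

```text
GO [-0.0674, 0.0092, -0.2897] [0.11, 0.04, 0.07]
t: 39.5
tcp_pos: [0.4601, 0.3134, 0.2171]
orientation: [-0.937, 1.566, -1.564]
ft_force: [0.6, -0.1, -1.9]
opening: 0.331
GO [-0.0025, 0.0171, -0.0021] [0.17, 0.14, 0.18]
```

```bash
python3 -m creep '[[-0.002,0.01,-0.002,0,0,0,0.02],[-0.002,0.017,-0.002,0,0,0,0.02],[-0.002,0.017,-0.002,0,0,0,0.02],[-0.002,0.017,-0.002,0,0,0,0.02]]'
python3 - <<'E'
from h import *
d=snap('wrist','w44.png'); R0,p=pose(); print(p)
im=d['color'][:,:,::-1].copy()
for z,r,col in((.136,.0435,(255,0,255)),(.136,.0355,(255,255,0))):
    t=np.linspace(0,2*np.pi,90); P=np.stack([.459+r*np.cos(t),.3145+r*np.sin(t),0*t+z],1); cv2.polylines(im,[proj(d,P).round().astype(int)],True,col,1)
cv2.imwrite('pics/c44.png',cv2.resize(im[150:370,200:440],(654,600),interpolation=cv2.INTER_CUBIC))
go(down(-28.5),[.4594,.3165,.1665])
E
```

```text
t: 39.9
tcp_pos: [0.4628, 0.3141, 0.201]
orientation: [-0.932, 1.566, -1.566]
ft_force: [0.8, -0.5, -1.5]
opening: 0.33
[0.46286803 0.31419815 0.20145314]
GO [-0.0004, 0.035, -0.0041] [0.01, -0.04, 0.02]
```

View pics/c44.png

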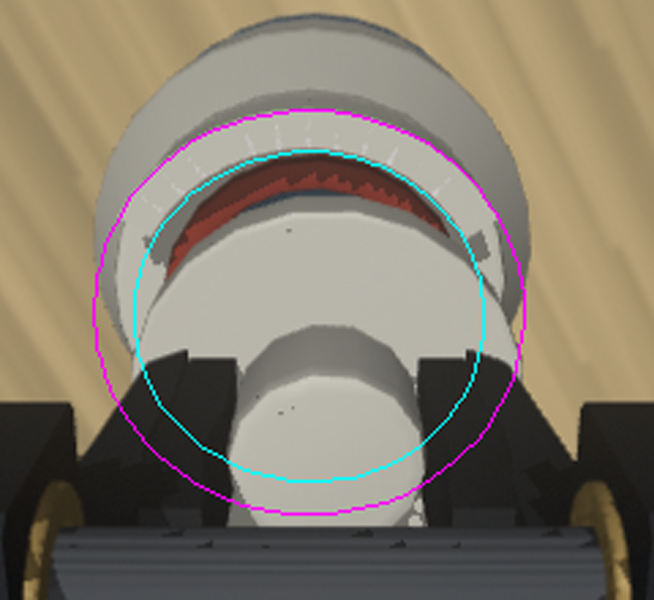

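```bash
python3 -m creep '[[0,0.005,-0.004,0,0,0,0.02],[0,0.015,-0.004,0,0,0,0.02],[0,0.02,-0.004,0,0,0,0.02],[0,0.02,-0.004,0,0,0,0.02],[0,0.02,-0.004,0,0,0,0.02]]'
python3 - <<'E'
from h import *
d=snap('wrist','w45.png'); R0,p=pose(); print(p)
im=d['color'][:,:,::-1].copy()
for c,z,r,col in(((.459,.3145),.136,.0355,(255,255,0)),((p+R0.apply([.002,0,.0006]))[:2],p[2]-.0404+.012,.033,(0,0,255))):
    t=np.linspace(0,2*np.pi,90); P=np.stack([c[0]+r*np.cos(t),c[1]+r*np.sin(t),0*t+z],1); cv2.polylines(im,[proj(d,P).round().astype(int)],True,col,1)
cv2.imwrite('pics/c45.png',cv2.resize(im[150:370,200:440],(654,600),interpolation=cv2.INTER_CUBIC))
go(down(-28.5),[.4594,.3165,.1665])
E
```

```text
t: 40.45
tcp_pos: [0.4587, 0.3168, 0.1817]
orientation: [-0.932, 1.565, -1.565]
ft_force: [-0.5, -0.2, -1.4]
opening: 0.326
[0.45874432 0.31683098 0.18192616]
GO [-0.0, 0.0154, 0.0007] [-0.01, 0.04, -0.01]
```

View pics/c45.png

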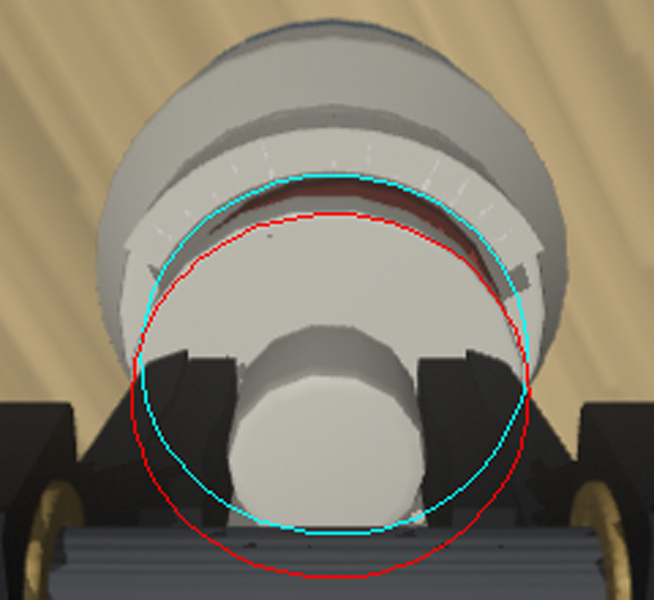

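```bash
python3 -m creep '[[0,0.004,0.0005,0,0,0,0.02],[0,0.008,0.0005,0,0,0,0.02],[0,0.011,0.0005,0,0,0,0.02],[0,0.013,0.0005,0,0,0,0.02],[0,0.015,0.0005,0,0,0,0.02],[0,0.016,0.0005,0,0,0,0.02],[0,0.016,0.0005,0,0,0,0.02]]'
python3 - <<'E'
from h import *
d=snap('wrist','w46.png'); print(pose()[1],state()['ft_force'])
E
```

```text
t: 41.2
tcp_pos: [0.459, 0.3165, 0.1657]
orientation: [-0.932, 1.565, -1.565]
ft_force: [0.2, 0.2, -1.2]
opening: 0.331
[0.4590561  0.31657571 0.16579347] [-0.31296669 -0.70015295 -1.54796152]
```

View pics/w46.png

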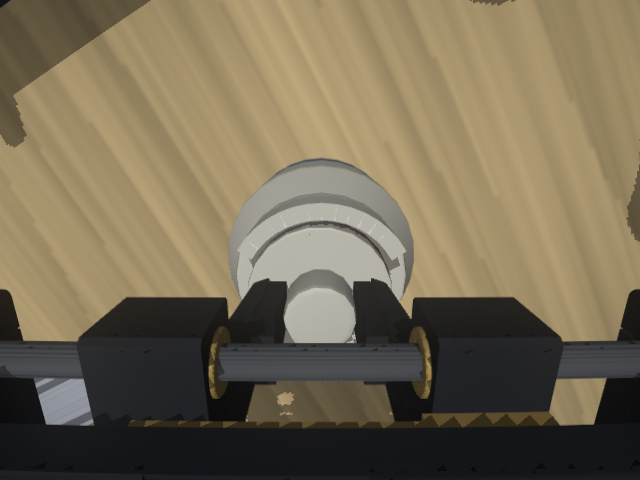

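```bash
python3 -m creep '[[0,0.001,0,0,0,0,0.02],[0,0.0015,0,0,0,0,0.02],[0,0.0015,0,0,0,0,0.02]]'
python3 -m creep '[[0,0,0,0,0,0,0.035],[0,0,0,0,0,0,0.045],[0,0,0,0,0,0,0.045],[0,0,0,0,0,0,0.045],[0,-0.02,0,0,0,0,0.045],[0,-0.06,0,0,0,0,0.045],[0,-0.11,0,0,0,0,0.045],[0,-0.12,0,0,0,0,0.045]]'
python3 - <<'E'
from h import *
d=snap('wrist','w47.png'); print(pose()[1],state()['ft_force'])
im=d['color'][:,:,::-1].copy()
for z,r,col in((.136,.033,(0,0,255)),(.158,.015,(0,255,0))):
    t=np.linspace(0,2*np.pi,90); P=np.stack([.459+r*np.cos(t),.3145+r*np.sin(t),0*t+z],1); cv2.polylines(im,[proj(d,P).round().astype(int)],True,col,1)
cv2.imwrite('pics/c47.png',cv2.resize(im[140:310,240:410],(600,600),interpolation=cv2.INTER_CUBIC))
cv2.imwrite('pics/c48.png',cv2.resize(d['color'][140:310,240:410,::-1],(600,600),interpolation=cv2.INTER_CUBIC))
E
```

```text
t: 41.55
tcp_pos: [0.4591, 0.3166, 0.1644]
orientation: [-0.932, 1.565, -1.565]
ft_force: [-1.1, 0.3, -1.2]
opening: 0.334
t: 42.35
tcp_pos: [0.4601, 0.3171, 0.2898]
orientation: [-0.922, 1.561, -1.564]
ft_force: [-0.1, 0.1, -0.7]
opening: 0.509
[0.4598937  0.31698714 0.28864306] [ 0.17147096 -0.03940824 -0.65247452]
```

View pics/c47.png

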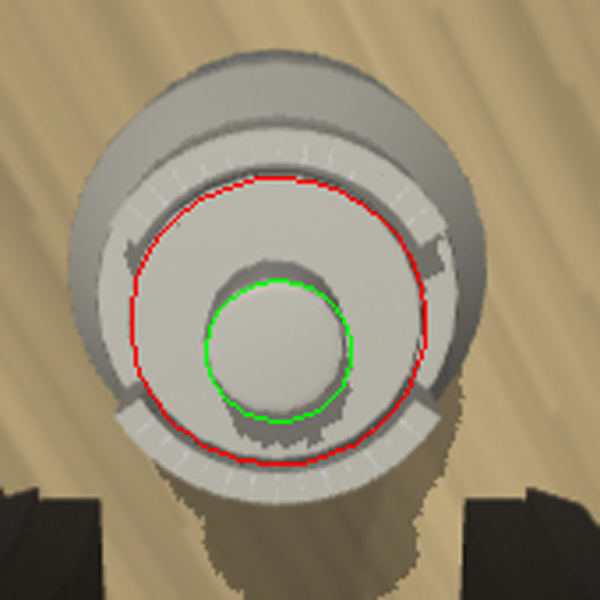

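View pics/c48.png

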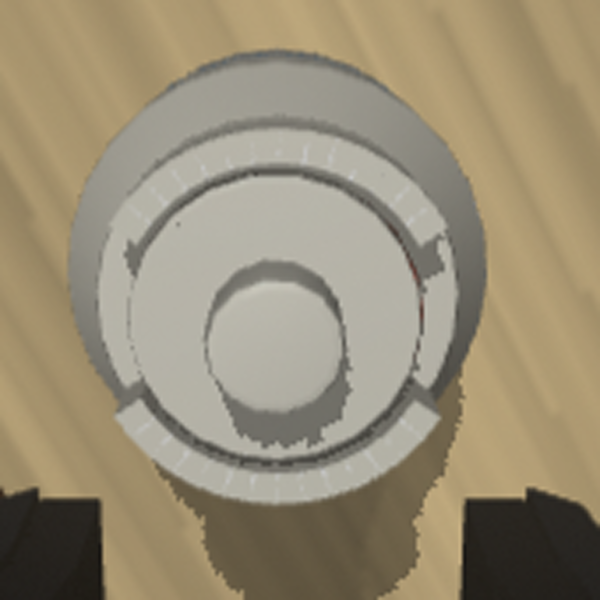

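The lid sits flush inside the collar, centred. One last overall look before handing in.

```bash
python3 -m creep '[[0.04,-0.02,0,0,0,0,0.045],[0.08,-0.04,0,0,0,0,0.045],[0.12,-0.06,0,0,0,0,0.045],[0.16,-0.06,0,0,0,0,0.045],[0.16,-0.06,0,0,0,0,0.045]]'
python3 - <<'E'
from h import *
c=snap('scene','n50.png');s=snap('side','s50.png')
a=s['color'][110:420,180:500,::-1]; cv2.imwrite('pics/s50c.png',cv2.resize(a,(619,600),interpolation=cv2.INTER_CUBIC))
a=c['color'][180:360,170:500,::-1]; cv2.imwrite('pics/n50c.png',cv2.resize(a,(800,436),interpolation=cv2.INTER_CUBIC))
E
```

```text
t: 42.9
tcp_pos: [0.381, 0.1736, 0.3438]
orientation: [-0.931, 1.567, -1.567]
ft_force: [0.2, 1.0, -0.5]
opening: 0.509
```

View pics/s50c.png

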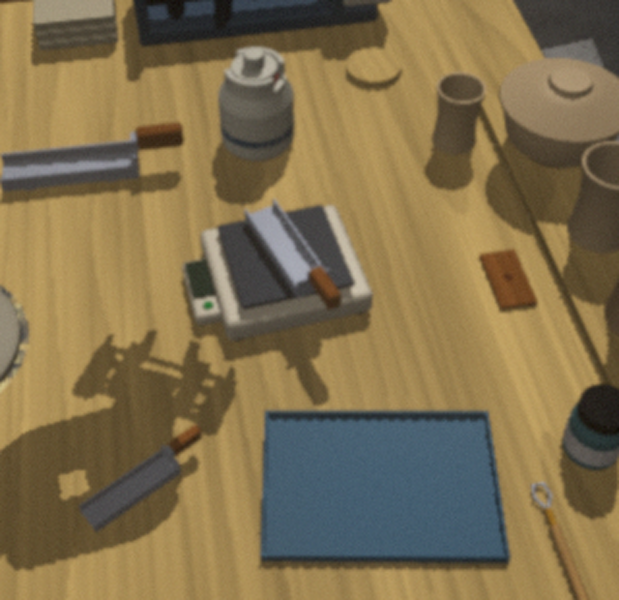

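View pics/n50c.png

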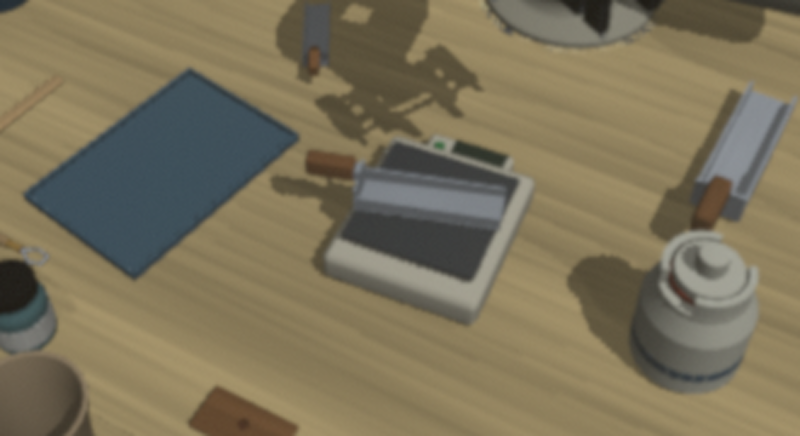

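```bash
python3 -c "
from bench import job_done
print(job_done())"
```

```text
the job is handed in; nothing more can be done
None
```

I finished the job and handed it in at about 43 s; no verdict was reported. There were three cylinders. I stood each one in the scoop on the scale and let go, then tipped them through the spout into the jar at about 23° and set the empty scoop back near the platform's middle. The gasket went on next, then the lid.

**Last checks:**
- The tray and the scoop are empty, and the scoop sits level.
- The gasket read within about 1 mm of the jar's centre before the lid went on.
- The lid sits flush and centred inside the collar.
- I saw no stray cylinder on the bench, and the other things look where they were.

**Not confirmed directly:** I could not see the cylinders inside the jar. A blue surface at about the band's height hides the jar floor. I saw one leave the spout over the mouth and another at the mouth's far side; a moment later the scoop was empty, with nothing spilled.

**Disagreements:** The two wrist-camera readings of the lid's boss differed by about 4 mm, so I measured the lid again in the grip before placing it. My rough side-view estimates of the jar were up to about 10 mm off, so I used the wrist camera there too; its outline fitted the mouth and collar.

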